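# Close-pack seven flanged bushes in a round tin and put its lid on

### The arm

A 6-joint arm with a two-finger parallel gripper is mounted at the origin on a cart in front of the work surface, level with it; the furniture and walls round the work are solid. World frame = base frame: x ahead of the robot, y to its left, z up, the work surface at z = 0. Lengths are in m, angles in degrees, forces in N, time in s.
With the tool pointing down it reaches from about 0.325 to 0.85 m from the base axis. Payload 4.4 kg.
Tool frame: the origin (TCP) lies between the finger pads; the fingertips stand ahead of it and the grasp point (between the pads) lies 11 mm behind it (tip_reach is the z of the fingertips in the tool frame, in m); z points along the fingers, y is the direction in which the jaws open and shut (so a half turn about z gives the same grasp; the last joint's range is limited). The gripper opens to 94 mm and grips with 3 to 60 N. Pads are 16 mm wide; open, the fingers measure 119 mm over their backs; the gripper's body (75 mm by 177 mm) begins 78 mm behind the grasp point.
Start: joints at [67.351, 11.837, 88.321, -0, 79.842, -8.623], TCP at [0.139, 0.558, 0.213] pointing down, gripper open.
Joint ranges: [-156.59, 156.59], [-49.26, 127.26], [12.9, 141.05], [-63.56, 243.56], [4.71, 150.69], [-161.64, 161.64]. Speed limits (degrees/s): [159.86, 159.86, 180, 180, 180, 180].

### API

Orientations are given as [roll, pitch, yaw] about the fixed x, y, z axes, in that order (R = Rz(yaw) Ry(pitch) Rx(roll)).
In Python, from workcell import * gives the robot as it stands.
- The arm moves only by the tool send_rows, never from a script. Its argument "steps" is a list of rows, each an object with "offset": the shift along the tool's x, y, z in m, a list of three; "angular": the turn, a rotation vector about the tool's x, y, z in degrees, a list of three. In form: [{"offset": [x, y, z], "angular": [ax, ay, az]}, ...]. A call has 1 to 8 rows; each row shifts and turns the commanded pose from where the row before left it, along the tool's axes as they then stand; what a row does not reach is not made up. A row lasts 1/8 s, in which the tool goes at most 62.5 mm and 10.7 degrees, less where a joint would pass 70% of its speed; a pose out of reach is approached as far as the arm can. A call is refused whole if a number of a shift passes 0.0625 or a number of a turn 10.7, either way. A call with a gripper value outside its range is refused whole. "jaw" is the closure in counts, from 0 (fully open) to 255 (shut), set as the call begins (left out, the last holds). The fingers move at their own pace and stop on an object; "force" is the grip in N (left out, the last holds). Time passes only in rows, so rows that do not move let the fingers close. It gives the time, the measured TCP pose, the force and the opening at its end, in the units of the state.
- get_state(): the state, without advancing time (a new reading comes with each control period).
- get_image(name): name is "side" or "top"; returns a dict with "image" (420x560x3 uint8, blue, green, red), "fx", "fy", "cx", "cy" (pixels), "R" (3x3) and "t" (3): a world point X has camera coordinates R X + t. Camera axes: x right, y down, z forward; pixel columns grow to the right and rows downward; lengths in m; the calibration is good to about 2 mm. A picture is of the moment at which its call begins. There is no depth.
- job_done(): hands the job in, once; it reports no verdict.
Trained networks look in a picture, given as the dict that the camera call returned (one of the last four; its "shot" number tells which), for a name from the list of things; names that differ only in an ending like _2 or _b are one class to them, and where a whole thing is asked for, a point or a joint stands for the part that bears it (a point fixed in the world has none). Each returns a list of dicts, best first, with "p" (0 to 1); they miss things now and then, are a little off and sometimes report something else, mostly with a low value. They report only what shows in the picture. A call takes as long as a camera call.
- outline_of(name, picture): "mask" (420x560 bool, what is visible of it) and "box" ([left, top, right, bottom] in pixels, round what is visible of it).
- spot_point(name, picture): "position" ([row, column] in pixels: a listed point, or the origin of a listed thing).
The state is a dict: "t": time; "joint_pos": joint angles; "dq": joint speeds; "joint_torque": joint torques, N m; "tcp_pos": TCP position; "eef_rot": TCP orientation; "contact_force": force on the tool from outside, world axes, zero at the start; "moment": the same for the moment, N m; "grip_width": opening from 0.0 (shut) to 1.0 (fully open).
Only numpy, scipy, OpenCV 4.12 (cv2) and the standard library are available. Lean on these libraries where they do the work, as an engineer would, in place of code of your own. Each camera call takes 0.05 s, during which the arm holds its last target.

### The job

The round tin of flanged bushes has been left half packed, one of its five bushes standing out of the pattern so that the last two will not go in. Close up the pattern and add the two large flanged bushes that stand on the bench, so that all seven stand flat on the tin's floor, flange down, one in the middle and six round it; then put the lid on the tin so that it sits fully home on the rim all round. Leave the other parts and tools on the bench where they are.

Things in the scene. Friction and masses are not known exactly. Their poses are not given: they have to be found in the camera images.
- tin_floor (a point): Centre of the inner floor of the round, open, loose steel tin. Floor 192 mm in diameter, 3 mm above the bench; z up. Flanges of 60 mm lie flat in it by seven only as one in the middle and six round it, about 63 mm from the axis and 60 degrees apart, some 3 mm clear of each other and of the wall.
- tin_rim (a point): Centre of the tin's rim, 54 mm above its inner floor and 57 mm above the bench; z up. The wall is 2 mm thick, 196 mm in outside diameter. Five bushes stand in it at the start: one in the middle, three in a row along the wall in pattern, 60 degrees apart, and a fifth at the wall about 90 degrees on from the end of the row. Which bush is which varies.
- lid_handle (a point): Middle of the grip of the lid's handle: a level bar of bent steel rod, 10 mm thick, straight for 72 mm along this frame's y axis, 27 mm clear of the lid's top below it. It is over the lid's centre, 44.5 mm above the lower edge of the skirt; z up. The lid lies on its skirt on the bench, handle up; about 0.35 kg.
- lid_face (a point): Centre of the lid's inner face, 34.5 mm below the handle point; it rests on the rim when the lid is home, this point then at the centre of the rim. Round steel lid, 207 mm in diameter; its skirt, 10 mm deep, goes over the outside of the tin's wall with about 3 mm of play all round at its lower edge and 1.5 mm at its root; z up.
- bush_1_mid (a point): Flanged brass bush, upright, flange down: flange 60 mm diameter and 9 mm thick with bevelled edges, above it a barrel 36 mm in diameter, 50 mm high in all, with a 20 mm bore; about 0.25 kg. The point is on its axis, 25 mm above its underside; z up along its axis. Starts standing in the tin.
- bush_2_mid (a point): Flanged brass bush, upright, flange down: flange 60 mm diameter and 9 mm thick with bevelled edges, above it a barrel 36 mm in diameter, 50 mm high in all, with a 20 mm bore; about 0.25 kg. The point is on its axis, 25 mm above its underside; z up along its axis. Starts standing in the tin.
- bush_3_mid (a point): Flanged brass bush, upright, flange down: flange 60 mm diameter and 9 mm thick with bevelled edges, above it a barrel 36 mm in diameter, 50 mm high in all, with a 20 mm bore; about 0.25 kg. The point is on its axis, 25 mm above its underside; z up along its axis. Starts standing in the tin.
- bush_4_mid (a point): Flanged brass bush, upright, flange down: flange 60 mm diameter and 9 mm thick with bevelled edges, above it a barrel 36 mm in diameter, 50 mm high in all, with a 20 mm bore; about 0.25 kg. The point is on its axis, 25 mm above its underside; z up along its axis. Starts standing in the tin.
- bush_5_mid (a point): Flanged brass bush, upright, flange down: flange 60 mm diameter and 9 mm thick with bevelled edges, above it a barrel 36 mm in diameter, 50 mm high in all, with a 20 mm bore; about 0.25 kg. The point is on its axis, 25 mm above its underside; z up along its axis. Starts standing in the tin.
- bush_6_mid (a point): Flanged brass bush, upright, flange down: flange 60 mm diameter and 9 mm thick with bevelled edges, above it a barrel 36 mm in diameter, 50 mm high in all, with a 20 mm bore; about 0.25 kg. The point is on its axis, 25 mm above its underside; z up along its axis. Starts standing on the bench; if near y = 0, a fixed sheet guard, 76 mm high, stands some 50 mm from its axis on the side away from the robot.
- bush_7_mid (a point): Flanged brass bush, upright, flange down: flange 60 mm diameter and 9 mm thick with bevelled edges, above it a barrel 36 mm in diameter, 50 mm high in all, with a 20 mm bore; about 0.25 kg. The point is on its axis, 25 mm above its underside; z up along its axis. Starts standing on the bench; if near y = 0, a fixed sheet guard, 76 mm high, stands some 50 mm from its axis on the side away from the robot.
- brass_bush_1: Bystander: small flanged brass bush, 38 mm diameter, 34 mm high, standing on the bench. Much smaller than the seven bushes and no part of the job. Origin under its centre.
- grease_tub: Bystander: closed white grease tub with blue lid, 68 mm diameter, 52 mm high, at the back left. Origin under its centre.
- plug_gauge: Bystander: plug gauge lying on the bench near its front edge, 94 mm long, 18 mm wide. Origin under its centre.
- cover_plate: Bystander: flat die-cast cover, 96 x 64 x 12 mm, lying at the front left. Origin under its centre.

How it is judged:
By the outcome, as a careful person would: the job done as asked, in the order asked, and still so for the second after the job is handed in, with the robot touching nothing.
It also fails if it takes over 72 s, if anything falls off the work surface, if the arm or the gripper's body presses on something with over 40 N, if the wrist force passes 120 N, or if a joint passes its speed limit or range.

## Working session

There is one attempt and no reset: what is moved stays moved. The work goes in short steps, Python scripts to look and compute and a tool call to move; the robot and the scene stay as the last step left them, time stands still between calls to the robot, and variables do not carry over. Pictures are saved under pics/ and viewed, and the job is handed in when it is done.

Besides the shell and the picture viewer there is one more tool, called after "Call:" as a command line: name --argument value ..., lists and objects as JSON in quotes. send_rows: Moves the arm, as the interface text tells. Its arguments: {"type":"object","properties":{"steps":{"type":"array","items":{"type":"object","properties":{"offset":{"type":"array","items":{"type":"number"}},"angular":{"type":"array","items":{"type":"number"}}}}},"jaw":{"type":"number"},"force":{"type":"number"}},"required":["steps"]}

```bash
ls; mkdir -p pics
python3 - <<'E'
from workcell import *
import cv2,pickle
print(get_state())
for n in ("top","side"):
    p=get_image(n); cv2.imwrite(f"pics/{n}0.png",p["image"]); pickle.dump(p,open(f"{n}0.pkl","wb"))
    print(n,p["fx"],p["fy"],p["cx"],p["cy"],p["R"],p["t"])
    for k in ("tin_rim","lid_handle","bush_6_mid","tin_floor","lid_face"):
        print(k,[(round(d["p"],2),[round(float(v)) for v in d["position"]]) for d in spot_point(k,p)][:9])
E
```

```text
pics
{'t': 0.0, 'joint_pos': array([ 6.73493500e+01,  1.18852238e+01,  8.84016858e+01, -1.85873795e-03,
        7.98387546e+01, -8.62406463e+00]), 'dq': array([-0.00267061,  0.03210011,  0.01538455,  0.11404224, -0.00527223,
       -0.06191635]), 'joint_torque': array([ 1.35418500e-04, -3.70884562e+01, -2.81415099e+01,  6.97685732e-02,
        3.62016808e-02, -1.73250241e-04]), 'tcp_pos': array([0.13910195, 0.55714382, 0.21230687]), 'eef_rot': array([-1.79875482e+02, -1.70352324e-02,  1.65973726e+02]), 'contact_force': array([ 0.83416922, -0.38970092, -0.32294768]), 'moment': array([-0.03793731, -0.04764751, -0.01832804]), 'grip_width': 1.000189259552169}
top 388.4645142124979 388.4645142124979 278.11493734676463 209.79750371071933 [[ 2.34272059e-02 -9.99725070e-01  9.75310399e-04]
 [-9.86931129e-01 -2.32829549e-02 -1.59451717e-01]
 [ 1.59430587e-01  2.77294401e-03 -9.87205247e-01]] [0.17377916 0.51952387 0.9896965 ]
tin_rim [(0.66, [212, 205]), (0.33, [175, 243])]
lid_handle []
bush_6_mid [(0.66, [215, 289]), (0.58, [255, 240]), (0.28, [221, 391])]
tin_floor [(0.71, [213, 208])]
lid_face [(0.67, [218, 288])]
side 503.71870974484756 503.71870974484756 277.1233983538775 216.29933464558232 [[ 0.96610576 -0.25796304 -0.00973243]
 [-0.18248854 -0.65580645 -0.73254067]
 [ 0.18258583  0.70948782 -0.68065369]] [-0.44612292  0.23860158  0.93576665]
tin_rim [(0.78, [160, 253])]
lid_handle [(0.93, [220, 279])]
bush_6_mid [(0.93, [199, 220])]
tin_floor [(0.78, [175, 250])]
lid_face [(0.86, [235, 278])]
```

View pics/top0.png

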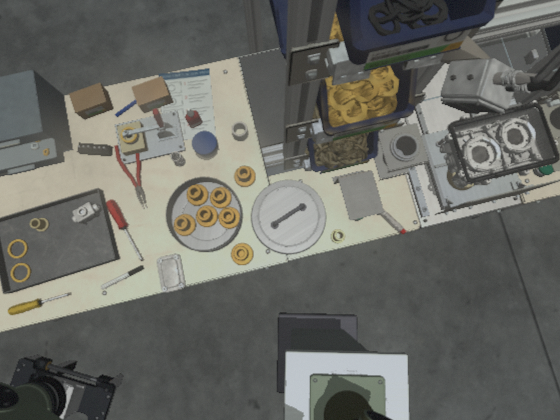

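View pics/side0.png

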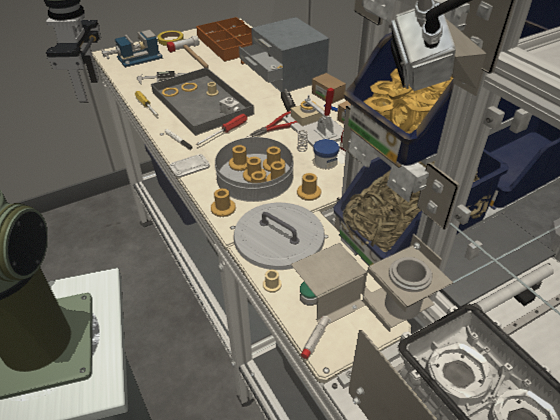

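Run:
```python
import workcell; print([n for n in dir(workcell) if not n.startswith('_')]); print(getattr(workcell,'tip_reach',None))
import cv2
i=cv2.imread('pics/top0.png'); c=i[150:280,155:345]; cv2.imwrite('pics/top0c.png',cv2.resize(c,None,fx=4,fy=4,interpolation=cv2.INTER_CUBIC))
i=cv2.imread('pics/side0.png'); c=i[125:275,195:345]; cv2.imwrite('pics/side0c.png',cv2.resize(c,None,fx=4,fy=4,interpolation=cv2.INTER_CUBIC))
```

```text
['PlanningError', 'get_image', 'get_state', 'job_done', 'outline_of', 'spot_point', 'tip_reach']
0.008
```

View pics/top0c.png

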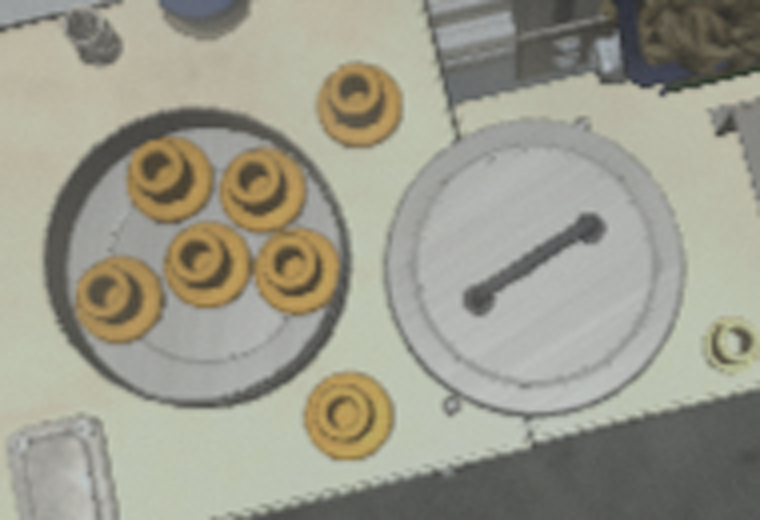

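View pics/side0c.png

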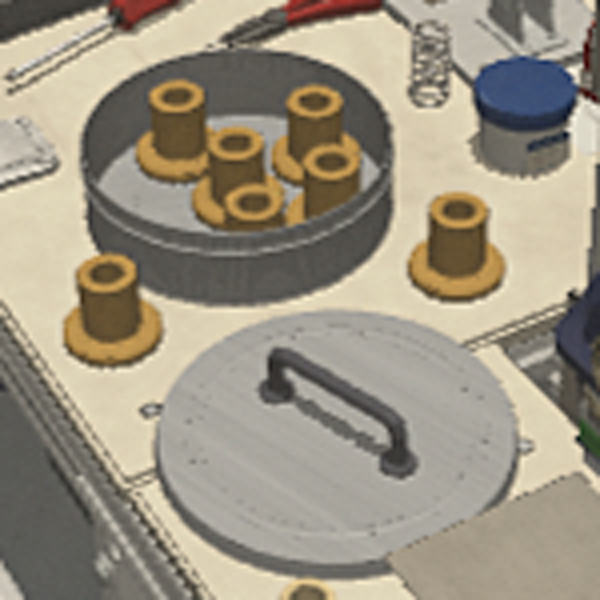

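```bash
cat > h.py <<'E'
import numpy as np,cv2
from scipy.optimize import minimize
from scipy.ndimage import map_coordinates,gaussian_filter
def proj(p,X):
    c=np.atleast_2d(X)@np.asarray(p["R"]).T+np.asarray(p["t"]); return np.c_[p["fx"]*c[:,0]/c[:,2]+p["cx"],p["fy"]*c[:,1]/c[:,2]+p["cy"]]
def ray(p,uv,z):
    d=np.asarray(p["R"]).T@np.array([(uv[0]-p["cx"])/p["fx"],(uv[1]-p["cy"])/p["fy"],1]); o=-np.asarray(p["R"]).T@np.asarray(p["t"])
    return (o+d*(z-o[2])/d[2])[:2]
a=np.linspace(0,2*np.pi,120,endpoint=False)
def circ(x,y,r,z): return np.c_[x+r*np.cos(a),y+r*np.sin(a),np.full(120,z)]
def hulls(p,x,y,parts):
    """parts: list of lists of (r,z); each is convex hull"""
    return [cv2.convexHull(np.vstack([proj(p,circ(x,y,r,z)) for r,z in part]).astype(np.float32))[:,0] for part in parts]
def bush(z0): return [[(.030,z0+.0015),(.030,z0+.0075)],[(.018,z0+.009),(.018,z0+.05)]]
def tinp(): return [[(.098,0),(.098,.057)]]
def lidp(z0=0): return [[(.1035,z0),(.1035,z0+.0105)]]
S=8
def render(p,objs,box):
    l,t,r,b=box; m=np.zeros(((b-t)*S,(r-l)*S),np.uint8)
    for hs in objs:
        for h in hs: cv2.fillPoly(m,[np.round(((h-[l-.5,t-.5])*S-.5)*16).astype(np.int32)],255,shift=4)
    return cv2.resize(m,(r-l,b-t),interpolation=cv2.INTER_AREA)/255.
def brass(img):
    hsv=cv2.cvtColor(img,cv2.COLOR_BGR2HSV); 
    m=((hsv[...,0]>8)&(hsv[...,0]<26)&(hsv[...,1]>105)).astype(np.uint8)
    return m
def fitmask(p,mask,xys,zs,box,mk):
    l,t,r,b=box; M=mask[t:b,l:r].astype(float)
    def f(v): 
        v=v.reshape(-1,2); return ((render(p,[hulls(p,*q,mk(z)) for q,z in zip(v,zs)],box)-M)**2).sum()
    x0=np.array(xys,float).ravel(); n=len(x0)
    sim=np.vstack([x0]+[x0+.006*np.eye(n)[i] for i in range(n)])
    s=minimize(f,x0,method="Nelder-Mead",options=dict(initial_simplex=sim,xatol=5e-5,fatol=.05,maxfev=3000))
    return s.x.reshape(-1,2),s.fun
def fitgrad(p,x0,y0,parts,sub=None):
    """fit by contour gradient of the outline"""
    g=gaussian_filter(p["image"].astype(float),(1,1,0)); gx=np.abs(np.gradient(g,axis=1)).max(2);gy=np.abs(np.gradient(g,axis=0)).max(2); G=np.hypot(gx,gy)
    def f(v):
        h=hulls(p,v[0],v[1],parts)[0]; return -np.minimum(map_coordinates(G,[h[:,1],h[:,0]],order=1),30).mean()
    best=None
    for dx in np.arange(-.012,.0121,.003):
        for dy in np.arange(-.012,.0121,.003):
            q=f((x0+dx,y0+dy)); 
            if best is None or q<best[0]: best=(q,x0+dx,y0+dy)
    s=minimize(f,best[1:],method="Nelder-Mead",options=dict(initial_simplex=np.array([best[1:]]*3)+[[0,0],[.003,0],[0,.003]],xatol=5e-5))
    return s.x,-s.fun
E
cat > m0.py <<'E'
from h import *; import pickle
p=pickle.load(open("top0.pkl","rb")); q=pickle.load(open("side0.pkl","rb"))
def fx(u,v): return (155+u/4-.375,150+v/4-.375)
m=brass(p["image"]); m=cv2.morphologyEx(m,cv2.MORPH_CLOSE,np.ones((3,3)))
cv2.imwrite("pics/mask0.png",cv2.resize(m[150:280,155:345]*255,None,fx=4,fy=4,interpolation=cv2.INTER_NEAREST))
init=[ray(p,fx(*c),.006) for c in [(207,265),(170,182),(263,190),(298,272),(118,300)]]
inn,r=fitmask(p,m,init,[.003]*5,(170,180,243,240),bush); print("in",inn.round(4).tolist(),r)
b=[]
for c,box in [((359,106),(230,160,260,192)),((349,417),(228,240,260,270))]:
    x,r=fitmask(p,m,[ray(p,fx(*c),.006)],[0],box,bush); print("bush",x.round(4).tolist(),r); b.append(x[0])
t,r=fitgrad(p,*ray(p,fx(197,258),.04),tinp()); print("tin",t.round(4),r)
l,r=fitgrad(p,*ray(p,fx(535,266),.01),lidp()); print("lid",l.round(4),r)
ms=cv2.morphologyEx(brass(q["image"]),cv2.MORPH_CLOSE,np.ones((3,3)))
for x,box in zip(b,[(290,165,330,205),(205,183,240,222)]):
    print("side bush",fitmask(q,ms,[x],[0],box,bush))
print("side tin",fitgrad(q,*t,tinp())); print("side lid",fitgrad(q,*l,lidp()))
for i in inn: d=i-t; print("pol",np.hypot(*d).round(4),np.degrees(np.arctan2(d[1],d[0])).round(1))
v=p["image"].copy(); v=cv2.resize(v[150:280,155:345],None,fx=4,fy=4,interpolation=cv2.INTER_CUBIC)
for X,k in [(i,bush(.003)) for i in inn]+[(i,bush(0)) for i in b]+[(t,tinp()),(t,[[(.096,.003)]]),(l,lidp())]:
    for h in hulls(p,*X,k): cv2.polylines(v,[np.round((h-[155,150]+.375)*4).astype(int)],True,(255,0,255),1)
cv2.imwrite("pics/ov0.png",v)
E
python3 m0.py
```

```text
in [[0.4996, 0.3797], [0.5586, 0.4107], [0.5501, 0.3465], [0.4979, 0.3222], [0.4754, 0.4405]] 350.0884582852749
bush [[0.6161, 0.2813]] 129.50412918108418
bush [[0.3984, 0.2808]] 36.831741637831605
tin [0.4992 0.3816] 28.494211467276322
lid [0.5028 0.1585] 12.548993293197604
side bush (array([[0.61758715, 0.28256392]]), np.float64(35.282014609765476))
side bush (array([[0.40177642, 0.28226151]]), np.float64(36.5680123029604))
side tin (array([0.50466459, 0.37868091]), np.float64(28.731841672708484))
side lid (array([0.50674271, 0.1561768 ]), np.float64(19.525944081909074))
pol 0.0019 -76.3
pol 0.0662 26.1
pol 0.0619 -34.6
pol 0.0594 -91.2
pol 0.0635 111.9
```

View pics/ov0.png

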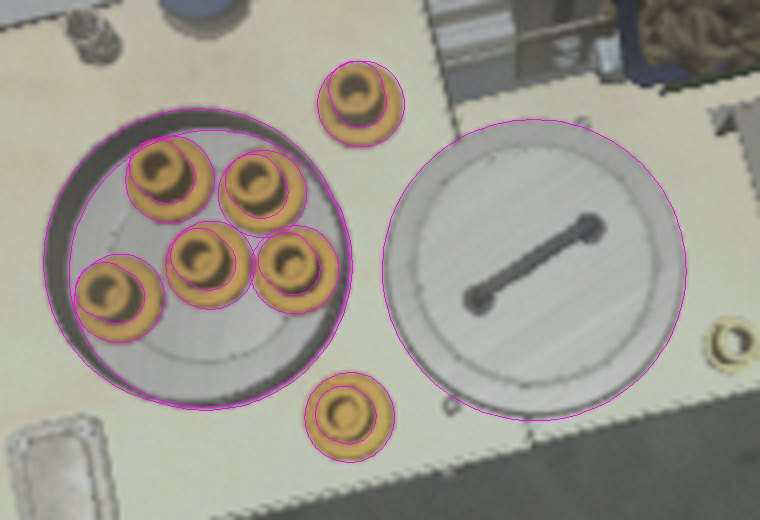

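View pics/mask0.png

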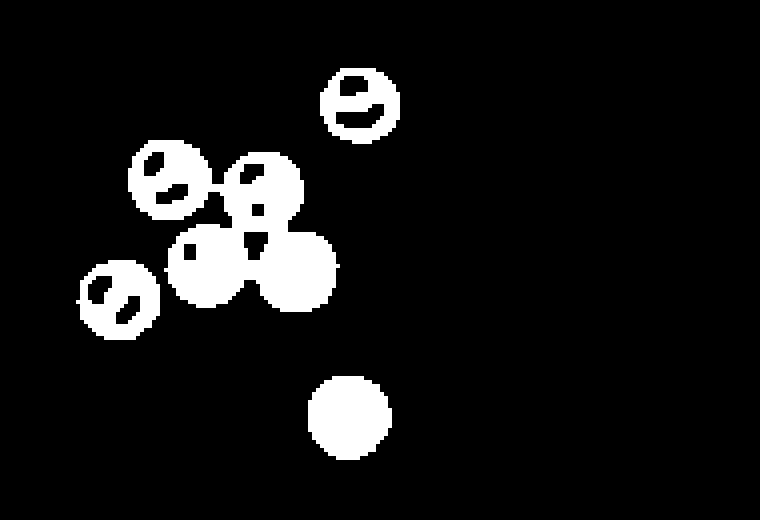

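```bash
cat >> h.py <<'E'
def gradimg(img,s=.8):
    g=gaussian_filter(img.astype(float),(s,s,0)); return np.stack([np.gradient(g,axis=1),np.gradient(g,axis=0)],-1)  # h,w,3,2
def fitc(p,x0,y0,curves,R=.008,cap=40):
    """curves: list of (r,z,weight). normal-gradient along projected circles"""
    G=gradimg(p["image"])
    def f(v):
        s=0
        for r,z,w in curves:
            h=proj(p,circ(v[0],v[1],r,z)); n=np.roll(h,-1,0)-np.roll(h,1,0); n=np.c_[n[:,1],-n[:,0]]/np.linalg.norm(n,axis=1)[:,None]
            gg=np.max([np.abs(map_coordinates(G[...,c,0],[h[:,1],h[:,0]],order=1)*n[:,0]+map_coordinates(G[...,c,1],[h[:,1],h[:,0]],order=1)*n[:,1]) for c in range(3)],0)
            s-=w*np.minimum(gg,cap).mean()
        return s
    best=min((f((x0+dx,y0+dy)),x0+dx,y0+dy) for dx in np.arange(-R,R+1e-6,.002) for dy in np.arange(-R,R+1e-6,.002))
    s=minimize(f,best[1:],method="Nelder-Mead",options=dict(initial_simplex=np.array([best[1:]]*3)+[[0,0],[.002,0],[0,.002]],xatol=5e-5))
    return s.x,-s.fun
def bc(z0): return [(.0295,z0+.006,1),(.018,z0+.05,1),(.010,z0+.05,.5)]
E
cat > m1.py <<'E'
from h import *; import pickle
p=pickle.load(open("top0.pkl","rb")); q=pickle.load(open("side0.pkl","rb"))
I=[((.4996,.3797),.003),((.5586,.4107),.003),((.5501,.3465),.003),((.4979,.3222),.003),((.4754,.4405),.003),((.6161,.2813),0),((.3984,.2808),0)]
for n,P in (("top",p),("side",q)):
    B=np.array([fitc(P,*i,bc(z))[0] for i,z in I]); 
    t=fitc(P,.4992,.3816,[(.098,.057,1),(.096,.057,.5)])[0]; l=fitc(P,.5028,.1585,[(.1035,.009,1)])[0]
    print(n,"tin",t.round(4),"lid",l.round(4)); print(B.round(4).tolist())
    for i in range(1,5):
        d=B[i]-B[0]; e=B[i]-t; print(i,"from mid",np.hypot(*d).round(4),np.degrees(np.arctan2(d[1],d[0])).round(1)," from tin",np.hypot(*e).round(4),np.degrees(np.arctan2(e[1],e[0])).round(1))
    print("12",np.hypot(*(B[1]-B[2])),"23",np.hypot(*(B[2]-B[3])))
E
python3 m1.py
```

```text
top tin [0.5009 0.383 ] lid [0.5029 0.1584]
[[0.4995, 0.3821], [0.5581, 0.4115], [0.5533, 0.3465], [0.4907, 0.3135], [0.4742, 0.4408], [0.6152, 0.282], [0.3993, 0.283]]
1 from mid 0.0656 26.6  from tin 0.0639 26.4
2 from mid 0.0645 -33.5  from tin 0.0639 -34.9
3 from mid 0.0691 -97.3  from tin 0.0703 -98.3
4 from mid 0.0639 113.3  from tin 0.0636 114.8
12 0.06516807551669417 23 0.07069897903760024
side tin [0.5032 0.3804] lid [0.5059 0.1529]
[[0.5015, 0.3792], [0.561, 0.4084], [0.5558, 0.3445], [0.4997, 0.3179], [0.4766, 0.4388], [0.6167, 0.2794], [0.4017, 0.2792]]
1 from mid 0.0663 26.2  from tin 0.0643 25.9
2 from mid 0.0644 -32.6  from tin 0.0637 -34.3
3 from mid 0.0613 -91.7  from tin 0.0626 -93.1
4 from mid 0.0646 112.7  from tin 0.0641 114.5
12 0.06415492718213309 23 0.06202792078340269
```

```bash
cat > plan.py <<'E'
# usage: plan.py x,y,z,yaw,n[,ease] ...   prints rows, tracks commanded pose in cmd.json
import sys,json,os,numpy as np
cmd=json.load(open("cmd.json")) if os.path.exists("cmd.json") else [0.139,0.558,0.213,165.974]
x=np.array(cmd[:3]);yaw=cmd[3];rows=[]
def R(y): 
    c,s=np.cos(np.radians(y)),np.sin(np.radians(y)); return np.array([[c,s,0],[s,-c,0],[0,0,-1]])
for a in sys.argv[1:]:
    v=[cmd[i] if s=="" and i<4 else s for i,s in enumerate(a.split(","))]
    T=np.array([float(q) for q in v[:3]]);Y=float(v[3]);n=int(v[4]); ease=len(v)>5
    k=np.arange(1,n+1)/n
    if ease: k=np.clip(.5-.5*np.cos(np.pi*k),0,1)*.6+.4*k
    x0=x.copy();y0=yaw
    dY=(Y-y0+180)%360-180
    for s in k:
        o=np.round(R(yaw).T@(x0+(T-x0)*s-x),4); g=round(-(y0+dY*s-yaw),1)
        x=x+R(yaw)@o; yaw-=g; rows.append({"offset":[float(q)+0. for q in o],"angular":[0,0,g]})
        if np.linalg.norm(o)>.06 or abs(g)>10.5: print("TOO BIG",o,g)
    cmd=list(x)+[yaw]
json.dump(list(map(float,x))+[float(yaw)],open("cmd.json","w"))
for i in range(0,len(rows),8): print(json.dumps(rows[i:i+8]).replace(" ",""))
print("end",x.round(4),round(yaw,2))
E
python3 plan.py .4005,.281,.11,146,10,e .4005,.281,.028,146,3,e
```

```text
[{"offset":[-0.0175,-0.0112,0.0056],"angular":[0,0,1.1]},{"offset":[-0.0269,-0.0165,0.0085],"angular":[0,0,1.6]},{"offset":[-0.0351,-0.0202,0.011],"angular":[0,0,2.2]},{"offset":[-0.0417,-0.0219,0.0127],"angular":[0,0,2.4]},{"offset":[-0.0457,-0.0216,0.0137],"angular":[0,0,2.7]},{"offset":[-0.0466,-0.0195,0.0137],"angular":[0,0,2.6]},{"offset":[-0.0443,-0.0161,0.0127],"angular":[0,0,2.5]},{"offset":[-0.0386,-0.0122,0.011],"angular":[0,0,2.1]}]
[{"offset":[-0.0304,-0.0084,0.0085],"angular":[0,0,1.7]},{"offset":[-0.0202,-0.0049,0.0056],"angular":[0,0,1.1]},{"offset":[0.0,0.0,0.0232],"angular":[0,0,-0.0]},{"offset":[0.0,0.0,0.0356],"angular":[0,0,-0.0]},{"offset":[0.0,0.0,0.0232],"angular":[0,0,-0.0]}]
end [0.4005 0.281  0.028 ] 145.97
```

Call:
send_rows --steps '[{"offset": [-0.0175,-0.0112,0.0056],"angular": [0,0,1.1]},{"offset": [-0.0269,-0.0165,0.0085],"angular": [0,0,1.6]},{"offset": [-0.0351,-0.0202,0.011],"angular": [0,0,2.2]},{"offset": [-0.0417,-0.0219,0.0127],"angular": [0,0,2.4]},{"offset": [-0.0457,-0.0216,0.0137],"angular": [0,0,2.7]},{"offset": [-0.0466,-0.0195,0.0137],"angular": [0,0,2.6]},{"offset": [-0.0443,-0.0161,0.0127],"angular": [0,0,2.5]},{"offset": [-0.0386,-0.0122,0.011],"angular": [0,0,2.1]}]' --jaw 0 --force 15

```text
t: 1.6
tcp_pos: [0.3659, 0.3161, 0.1239]
eef_rot: [-180.0, 0.0, 148.6]
contact_force: [-0.0, 0.1, 0.1]
grip_width: 1.003
```

Call:
send_rows --steps '[{"offset": [-0.0304,-0.0084,0.0085],"angular": [0,0,1.7]},{"offset": [-0.0202,-0.0049,0.0056],"angular": [0,0,1.1]},{"offset": [0.0,0.0,0.0232],"angular": [0,0,-0.0]},{"offset": [0.0,0.0,0.0356],"angular": [0,0,-0.0]},{"offset": [0.0,0.0,0.0232],"angular": [0,0,-0.0]}]'

```text
t: 2.22
tcp_pos: [0.4046, 0.2813, 0.0293]
eef_rot: [179.6, 0.2, 145.8]
contact_force: [3.7, 1.5, 2.7]
grip_width: 1.002
```

Call:
send_rows --steps '[{"offset": [0,0,0],"angular": [0,0,0]},{"offset": [0,0,0],"angular": [0,0,0]},{"offset": [0,0,0],"angular": [0,0,0]},{"offset": [0,0,0],"angular": [0,0,0]},{"offset": [0,0,0],"angular": [0,0,0]}]' --jaw 255

```text
t: 2.85
tcp_pos: [0.4052, 0.2822, 0.0293]
eef_rot: [179.5, 0.3, 145.8]
contact_force: [7.4, 4.3, -4.7]
grip_width: 0.526
```

```bash
cat > snap.py <<'E'
import sys,pickle,cv2
from workcell import *
n=sys.argv[1]; box={"top":(155,140,345,290),"side":(180,115,380,265)}
s=get_state(); print(s["t"],s["tcp_pos"].round(4),s["eef_rot"].round(2),s["contact_force"].round(1),s["moment"].round(2),round(s["grip_width"]*94,1))
ims=[]
for c in ("top","side"):
    p=get_image(c); pickle.dump(p,open(f"{c}{n}.pkl","wb")); l,t,r,b=box[c]
    ims.append(cv2.resize(p["image"][t:b,l:r],None,fx=4,fy=4,interpolation=cv2.INTER_CUBIC))
    cv2.imwrite(f"pics/{c}{n}.png",ims[-1])
E
python3 snap.py 1
```

```text
2.85 [0.4052 0.2822 0.0293] [179.47   0.26 145.84] [ 7.4  4.3 -4.7] [ 0.27 -1.   -0.18] 49.4
```

View pics/side1.png

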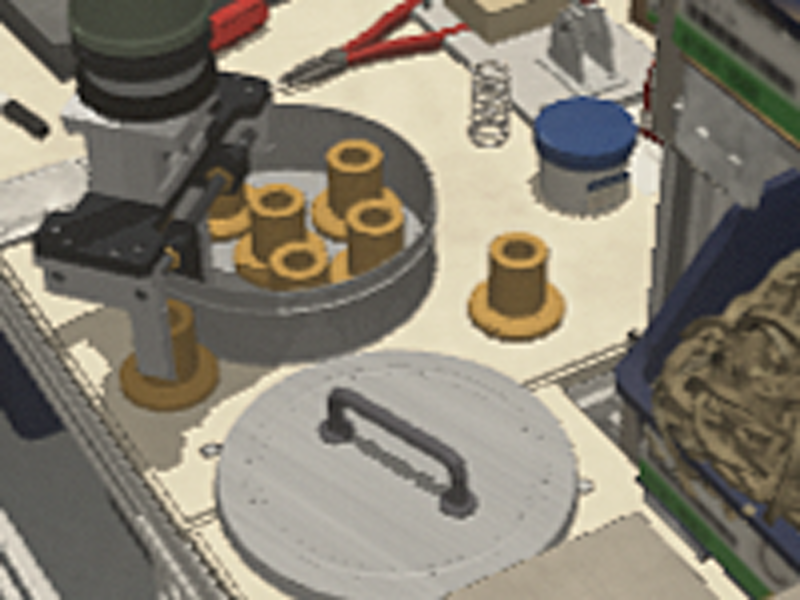

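View pics/top1.png

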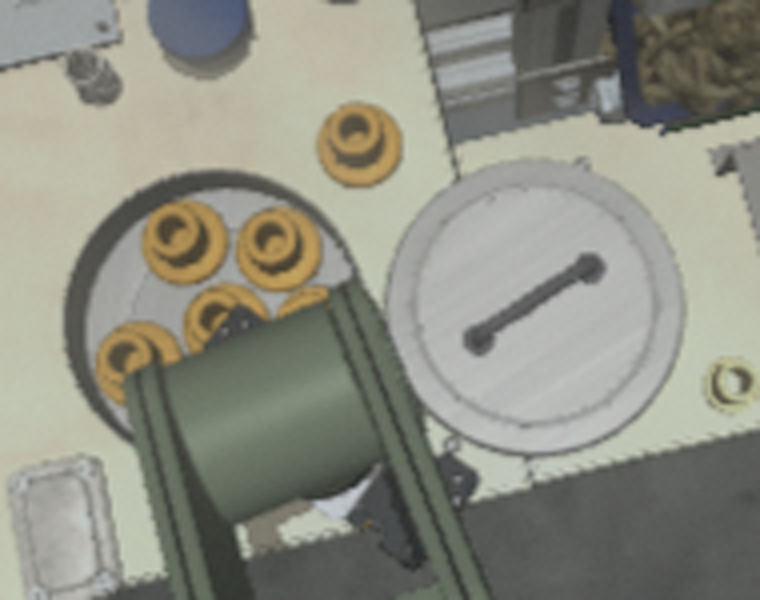

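```bash
python3 plan.py .4005,.281,.028,145.97,2 .4005,.281,.15,145.97,4,e .36,.22,.16,130,2; cat h.py >/dev/null
```

```text
[{"offset":[0.0,0.0,0.0],"angular":[0,0,0.0]},{"offset":[0.0,0.0,0.0],"angular":[0,0,0.0]},{"offset":[0.0,0.0,-0.0229],"angular":[0,0,0.0]},{"offset":[0.0,0.0,-0.0381],"angular":[0,0,0.0]},{"offset":[0.0,0.0,-0.0381],"angular":[0,0,0.0]},{"offset":[0.0,0.0,-0.0229],"angular":[0,0,0.0]},{"offset":[-0.0003,-0.0366,-0.005],"angular":[0,0,8.0]},{"offset":[-0.0054,-0.0362,-0.005],"angular":[0,0,8.0]}]
end [0.3601 0.22   0.16  ] 129.97
```

Call:
send_rows --steps '[{"offset": [0.0,0.0,0.0],"angular": [0,0,0.0]},{"offset": [0.0,0.0,0.0],"angular": [0,0,0.0]},{"offset": [0.0,0.0,-0.0229],"angular": [0,0,0.0]},{"offset": [0.0,0.0,-0.0381],"angular": [0,0,0.0]},{"offset": [0.0,0.0,-0.0381],"angular": [0,0,0.0]},{"offset": [0.0,0.0,-0.0229],"angular": [0,0,0.0]},{"offset": [-0.0003,-0.0366,-0.005],"angular": [0,0,8.0]},{"offset": [-0.0054,-0.0362,-0.005],"angular": [0,0,8.0]}]' --jaw 95

```text
t: 3.95
tcp_pos: [0.3592, 0.2187, 0.1604]
eef_rot: [-179.9, -0.0, 129.7]
contact_force: [-0.2, -0.0, 0.0]
grip_width: 0.625
```

```bash
python3 plan.py .35,.06,.17,130,4,e
```

```text
[{"offset":[-0.0218,-0.0208,-0.0019],"angular":[0,0,-0.0]},{"offset":[-0.0363,-0.0344,-0.0031],"angular":[0,0,-0.0]},{"offset":[-0.0362,-0.0345,-0.0031],"angular":[0,0,-0.0]},{"offset":[-0.0219,-0.0208,-0.0019],"angular":[0,0,-0.0]}]
end [0.35 0.06 0.17] 129.97
```

Call:
send_rows --steps '[{"offset": [-0.0218,-0.0208,-0.0019],"angular": [0,0,0]},{"offset": [-0.0363,-0.0344,-0.0031],"angular": [0,0,0]},{"offset": [-0.0362,-0.0345,-0.0031],"angular": [0,0,0]},{"offset": [-0.0219,-0.0208,-0.0019],"angular": [0,0,0]}]'

```text
t: 4.45
tcp_pos: [0.349, 0.058, 0.17]
eef_rot: [-179.9, -0.0, 129.9]
contact_force: [-0.6, -0.0, 1.3]
grip_width: 0.627
```

```bash
python3 snap.py 2
```

```text
4.45 [0.349 0.058 0.17 ] [-1.7993e+02 -3.0000e-02  1.2988e+02] [-0.6 -0.   1.3] [-0.06  0.02  0.  ] 59.0
```

View pics/top2.png

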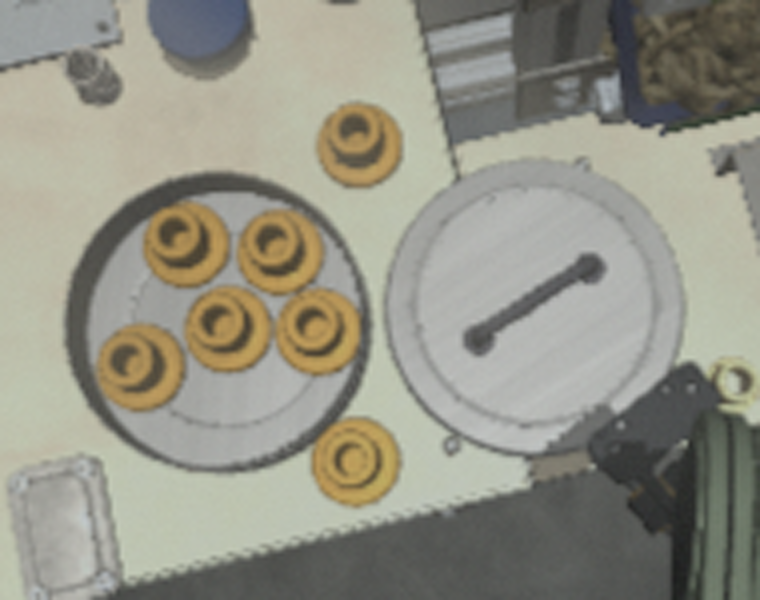

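View pics/side2.png

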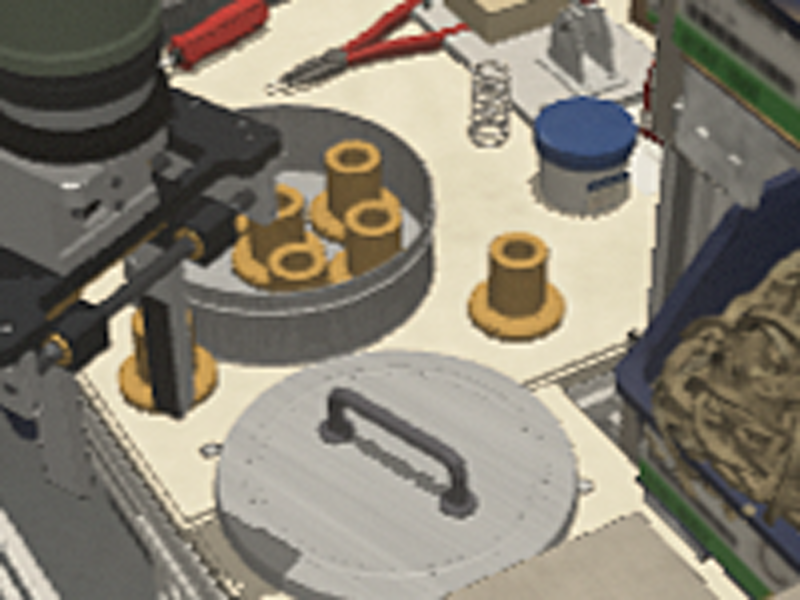

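```bash
cat > meas.py <<'E'
# meas.py N midx,midy(crop px of tin rim center) + list of bush flange centres in crop px  'u,v,z'
import sys,pickle; from h import *
def run(n,tin,bs,cams=("top",),lid=True):
    p=pickle.load(open(f"top{n}.pkl","rb")); q=pickle.load(open(f"side{n}.pkl","rb"))
    fx=lambda u,v:(155+u/4-.375,140+v/4-.375)
    init=[(ray(p,fx(u,v),z+.006),z) for u,v,z in bs]; t0=ray(p,fx(*tin),.045)
    out={}
    for c,P in (("top",p),("side",q)):
        if c not in cams: continue
        off=np.array([0,0]) if c=="top" else np.array([.002,-.003])
        B=np.array([fitc(P,*(i+off),bc(z),R=.006)[0] for i,z in init]); t=fitc(P,*(t0+off),[(.098,.057,1),(.096,.057,.5)])[0]
        print(c,"tin",t.round(4),B.round(4).tolist())
        for b in B[[z>0 for _,z in init]]:
            e=b-t; d=b-B[0]; print("  from tin",np.hypot(*e).round(4),np.degrees(np.arctan2(e[1],e[0])).round(1),"mid",np.hypot(*d).round(4),np.degrees(np.arctan2(d[1],d[0])).round(1))
        out[c]=(t,B)
    v=cv2.resize(p["image"][140:290,155:345],None,fx=4,fy=4,interpolation=cv2.INTER_CUBIC); t,B=out["top"]
    for X,k in [(b,[[(r,zz)] for r,zz,_ in bc(z)]) for b,(i,z) in zip(B,init)]+[(t,[[(.098,.057)]])]:
        for h in hulls(p,*X,k): cv2.polylines(v,[np.round((h-[155,140]+.375)*4).astype(int)],True,(255,0,255),1)
    cv2.imwrite(f"pics/ov{n}.png",v)
    return out
if __name__=="__main__":
    run(sys.argv[1],tuple(map(float,sys.argv[2].split(","))),[tuple(map(float,s.split(","))) for s in sys.argv[4:]],sys.argv[3].split("+"))
E
python3 meas.py 2 217,322 top+side 230,328,.003 188,244,.003 281,251,.003 320,332,.003 141,367,.003 360,145,0 356,462,0
```

```text
top tin [0.4843 0.368 ] [[0.4835, 0.3675], [0.541, 0.3987], [0.538, 0.3342], [0.4772, 0.2992], [0.4561, 0.4249], [0.6152, 0.282], [0.396, 0.2779]]
  from tin 0.001 -149.0 mid 0.0 0.0
  from tin 0.0645 28.5 mid 0.0655 28.5
  from tin 0.0635 -32.2 mid 0.0639 -31.4
  from tin 0.0691 -95.9 mid 0.0685 -95.3
  from tin 0.0635 116.4 mid 0.0636 115.5
side tin [0.4873 0.3675] [[0.4842, 0.3629], [0.5439, 0.3959], [0.541, 0.332], [0.486, 0.3031], [0.4689, 0.4069], [0.6168, 0.2794], [0.3966, 0.2716]]
  from tin 0.0055 -124.1 mid 0.0 0.0
  from tin 0.0633 26.7 mid 0.0682 28.9
  from tin 0.0644 -33.4 mid 0.0647 -28.5
  from tin 0.0644 -91.2 mid 0.0599 -88.3
  from tin 0.0435 115.0 mid 0.0466 109.2
```

View pics/ov2.png

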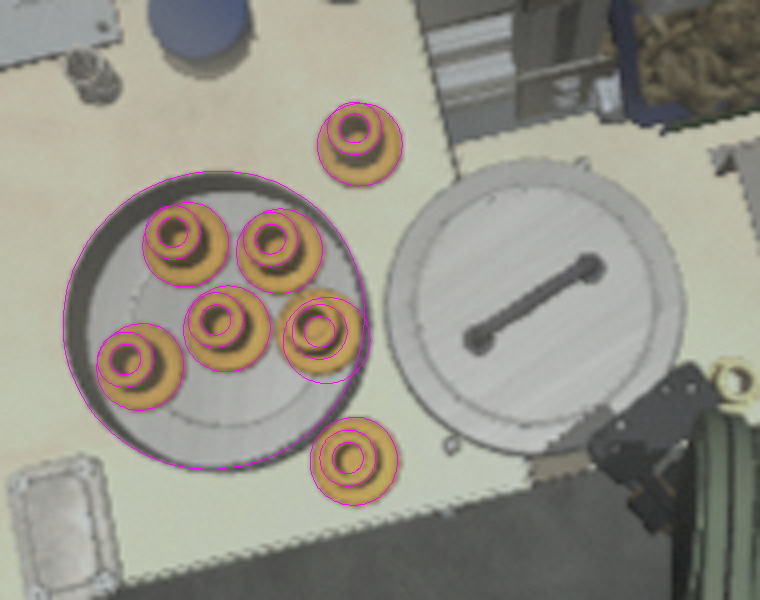

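Run:
```python
import pickle; from h import *
p=pickle.load(open("top2.pkl","rb"));q=pickle.load(open("side2.pkl","rb"))
for u in [(290,170),(290,130),(263,165),(318,160)]:
    print(u,[ray(p,u,z).round(3).tolist() for z in (0,.1,.2,.3)])
s=lambda u,v:(180+u/4,115+v/4)
for u in [(625,380),(645,335),(650,260),(670,90)]: print("side",u,[ray(q,s(*u),z).round(3).tolist() for z in (0,.1,.2,.3)])
```

```text
(290, 170) [[0.636, 0.155], [0.609, 0.158], [0.582, 0.161], [0.555, 0.163]]
(290, 130) [[0.754, 0.158], [0.716, 0.16], [0.678, 0.162], [0.64, 0.165]]
(263, 165) [[0.649, 0.232], [0.621, 0.227], [0.593, 0.222], [0.564, 0.218]]
(318, 160) [[0.667, 0.077], [0.637, 0.087], [0.607, 0.097], [0.577, 0.107]]
side (625, 380) [[0.662, 0.203], [0.617, 0.1], [0.573, -0.002], [0.529, -0.104]]
side (645, 335) [[0.687, 0.238], [0.64, 0.131], [0.592, 0.025], [0.545, -0.082]]
side (650, 260) [[0.716, 0.306], [0.665, 0.191], [0.614, 0.076], [0.563, -0.039]]
side (670, 90) [[0.796, 0.482], [0.735, 0.345], [0.674, 0.208], [0.613, 0.071]]
```

Run:
```python
import cv2
i=cv2.imread('pics/top0.png');cv2.imwrite('pics/a.png',cv2.resize(i[0:200,225:425],None,fx=3,fy=3,interpolation=cv2.INTER_CUBIC))
i=cv2.imread('pics/side0.png');cv2.imwrite('pics/b.png',cv2.resize(i[60:260,300:500],None,fx=3,fy=3,interpolation=cv2.INTER_CUBIC))
```

```text
(no output)
```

View pics/a.png

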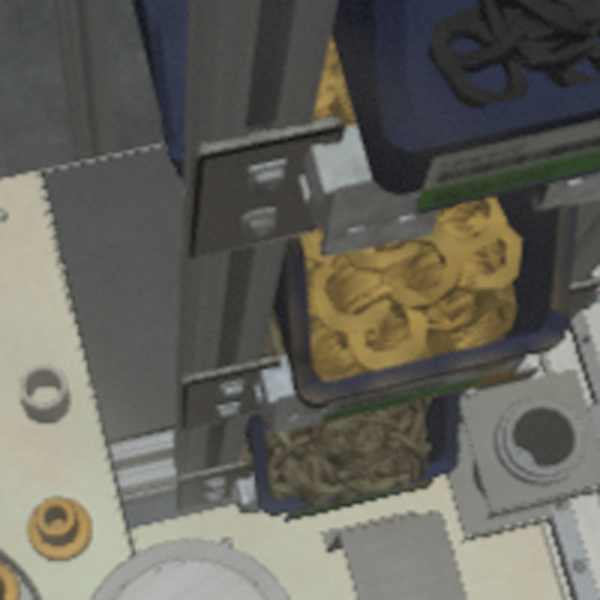

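View pics/b.png

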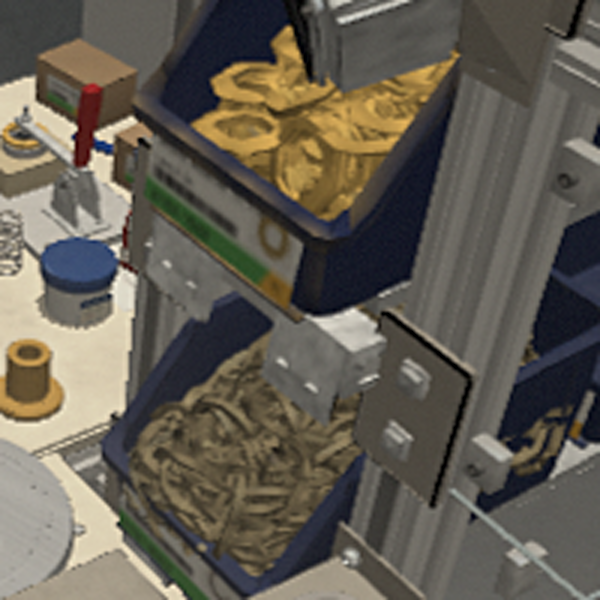

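```bash
python3 plan.py .457,.4234,.12,146,9,e .457,.4234,.030,146,4,e .457,.4234,.030,146,3
```

```text
[{"offset":[0.0131,0.0197,0.0031],"angular":[0,0,-1.0]},{"offset":[0.0197,0.0308,0.0049],"angular":[0,0,-1.5]},{"offset":[0.0244,0.0403,0.0062],"angular":[0,0,-2.0]},{"offset":[0.0262,0.0471,0.0071],"angular":[0,0,-2.3]},{"offset":[0.0254,0.0503,0.0074],"angular":[0,0,-2.4]},{"offset":[0.0223,0.0491,0.0071],"angular":[0,0,-2.3]},{"offset":[0.0178,0.0436,0.0062],"angular":[0,0,-2.0]},{"offset":[0.0125,0.0343,0.0049],"angular":[0,0,-1.5]}]
[{"offset":[0.0076,0.0225,0.0031],"angular":[0,0,-1.0]},{"offset":[0.0,0.0,0.0169],"angular":[0,0,-0.0]},{"offset":[0.0,0.0,0.0281],"angular":[0,0,-0.0]},{"offset":[0.0,0.0,0.0281],"angular":[0,0,-0.0]},{"offset":[0.0,0.0,0.0169],"angular":[0,0,-0.0]},{"offset":[0.0,0.0,0.0],"angular":[0,0,-0.0]},{"offset":[0.0,0.0,0.0],"angular":[0,0,-0.0]},{"offset":[0.0,0.0,0.0],"angular":[0,0,-0.0]}]
end [0.457  0.4234 0.03  ] 145.97
```

Call:
send_rows --steps '[{"offset": [0.0131,0.0197,0.0031],"angular": [0,0,-1.0]},{"offset": [0.0197,0.0308,0.0049],"angular": [0,0,-1.5]},{"offset": [0.0244,0.0403,0.0062],"angular": [0,0,-2.0]},{"offset": [0.0262,0.0471,0.0071],"angular": [0,0,-2.3]},{"offset": [0.0254,0.0503,0.0074],"angular": [0,0,-2.4]},{"offset": [0.0223,0.0491,0.0071],"angular": [0,0,-2.3]},{"offset": [0.0178,0.0436,0.0062],"angular": [0,0,-2.0]},{"offset": [0.0125,0.0343,0.0049],"angular": [0,0,-1.5]}]' --jaw 133

```text
t: 5.55
tcp_pos: [0.4492, 0.4031, 0.1222]
eef_rot: [-179.9, -0.1, 145.1]
contact_force: [1.5, -0.1, 0.2]
grip_width: 0.481
```

Call:
send_rows --steps '[{"offset": [0.0076,0.0225,0.0031],"angular": [0,0,-1.0]},{"offset": [0.0,0.0,0.0169],"angular": [0,0,0]},{"offset": [0.0,0.0,0.0281],"angular": [0,0,0]}]'

```text
t: 5.92
tcp_pos: [0.4566, 0.4233, 0.0745]
eef_rot: [-180.0, 0.0, 146.0]
contact_force: [1.0, -0.7, -0.4]
grip_width: 0.477
```

```bash
python3 snap.py 3
```

```text
5.925 [0.4566 0.4233 0.0745] [-1.7999e+02  1.0000e-02  1.4600e+02] [ 1.  -0.7 -0.4] [-0.09 -0.03  0.02] 44.8
```

View pics/side3.png

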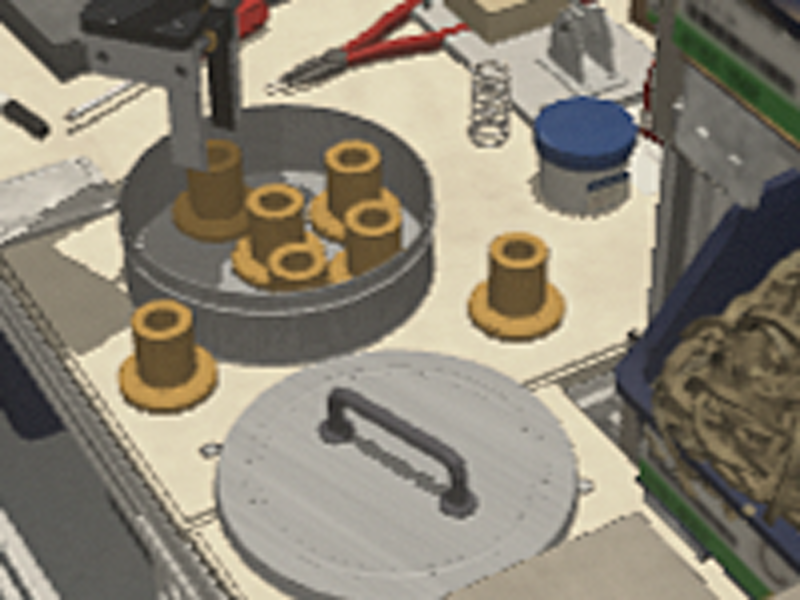

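Call:
send_rows --steps '[{"offset": [0.0,0.0,0.0281],"angular": [0,0,0]},{"offset": [0.0,0.0,0.0169],"angular": [0,0,0]},{"offset": [0,0,0],"angular": [0,0,0]}]'

```text
t: 6.4
tcp_pos: [0.4558, 0.4219, 0.0288]
eef_rot: [-179.8, -0.1, 146.0]
contact_force: [0.8, -0.2, -0.2]
grip_width: 0.478
```

Call:
send_rows --steps '[{"offset": [0,0,0],"angular": [0,0,0]},{"offset": [0,0,0],"angular": [0,0,0]},{"offset": [0,0,0],"angular": [0,0,0]}]' --jaw 255

```text
t: 6.78
tcp_pos: [0.4583, 0.4238, 0.0315]
eef_rot: [179.9, 0.1, 146.0]
contact_force: [0.6, 0.1, 1.0]
grip_width: 0.381
```

```bash
python3 meas.py 3 217,322 top+side 230,328,.003 188,244,.003 281,251,.003 316,332,.003 360,145,0 356,462,0 | grep -v "^top"
```

```text
from tin 0.0012 -177.8 mid 0.0 0.0
  from tin 0.0644 29.2 mid 0.0655 28.7
  from tin 0.0627 -32.1 mid 0.0637 -31.5
  from tin 0.0686 -96.5 mid 0.0684 -95.5
side tin [0.4865 0.3665] [[0.4854, 0.3642], [0.5439, 0.3959], [0.541, 0.332], [0.486, 0.3031], [0.6168, 0.2795], [0.3978, 0.2738]]
  from tin 0.0025 -116.4 mid 0.0 0.0
  from tin 0.0645 27.2 mid 0.0665 28.5
  from tin 0.0645 -32.3 mid 0.0643 -30.1
  from tin 0.0634 -90.5 mid 0.0612 -89.4
```

```bash
python3 plan.py .457,.4234,.030,145.97,2 .457,.4234,.030,86,6
```

```text
[{"offset":[0.0,0.0,0.0],"angular":[0,0,0.0]},{"offset":[0.0,0.0,0.0],"angular":[0,0,0.0]},{"offset":[0.0,0.0,0.0],"angular":[0,0,10.0]},{"offset":[0.0,0.0,0.0],"angular":[0,0,10.0]},{"offset":[0.0,0.0,0.0],"angular":[0,0,10.0]},{"offset":[0.0,0.0,0.0],"angular":[0,0,10.0]},{"offset":[0.0,0.0,0.0],"angular":[0,0,10.0]},{"offset":[0.0,0.0,0.0],"angular":[0,0,10.0]}]
end [0.457  0.4234 0.03  ] 85.97
```

Call:
send_rows --steps '[{"offset": [0.0,0.0,0.0],"angular": [0,0,0.0]},{"offset": [0.0,0.0,0.0],"angular": [0,0,0.0]},{"offset": [0.0,0.0,0.0],"angular": [0,0,10.0]},{"offset": [0.0,0.0,0.0],"angular": [0,0,10.0]},{"offset": [0.0,0.0,0.0],"angular": [0,0,10.0]},{"offset": [0.0,0.0,0.0],"angular": [0,0,10.0]},{"offset": [0.0,0.0,0.0],"angular": [0,0,10.0]},{"offset": [0.0,0.0,0.0],"angular": [0,0,10.0]}]' --jaw 133

```text
t: 7.78
tcp_pos: [0.4572, 0.4232, 0.0304]
eef_rot: [-180.0, 0.0, 85.6]
contact_force: [0.7, -0.3, -0.2]
grip_width: 0.479
```

Call:
send_rows --steps '[{"offset": [0,0,0],"angular": [0,0,0]},{"offset": [0,0,0],"angular": [0,0,0]},{"offset": [0,0,0],"angular": [0,0,0]},{"offset": [0,0,0],"angular": [0,0,0]}]' --jaw 255

```text
t: 8.28
tcp_pos: [0.4571, 0.4232, 0.0304]
eef_rot: [-180.0, 0.0, 86.0]
contact_force: [-1.1, -0.4, 0.6]
grip_width: 0.38
```

```bash
cat cmd.json; python3 snap.py 4
```

```text
[0.45700443158093434, 0.4233939432131928, 0.030000000000000082, 85.97400000000007]8.275 [0.4571 0.4232 0.0304] [-1.7997e+02  1.0000e-02  8.6020e+01] [-1.1 -0.4  0.6] [-0.11  0.23  0.03] 35.7
```

View pics/top4.png

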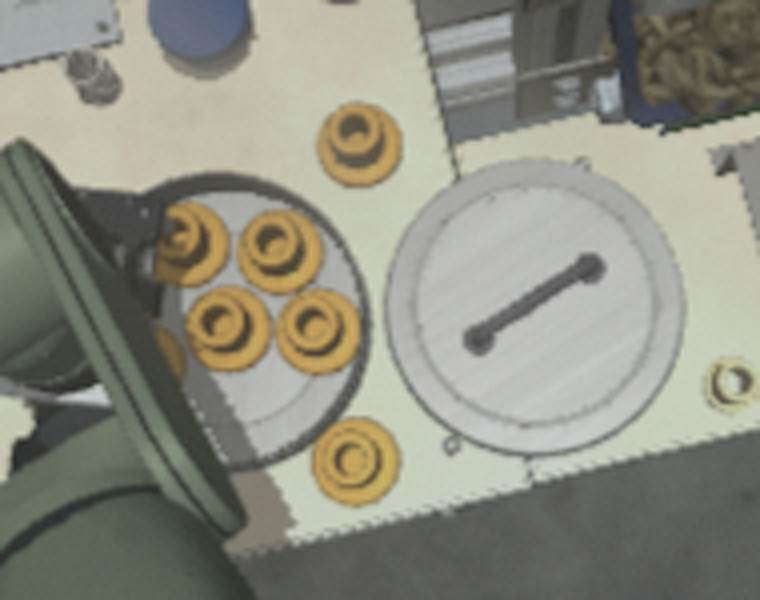

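View pics/side4.png

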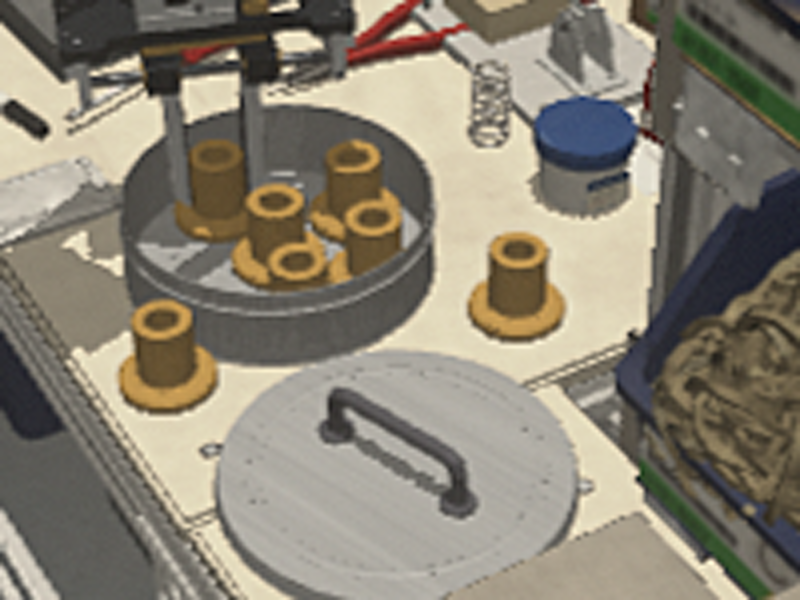

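Run:
```python
import pickle; from h import *
for n in (0,3,4):
    q=pickle.load(open(f"side{n}.pkl","rb"))
    x0={0:(.477,.438),3:(.457,.4234),4:(.457,.4234)}[n]
    print(n,fitc(q,*x0,[(.018,.053,1),(.010,.053,1)],R=.008), fitc(q,*x0,bc(.003),R=.008))
    for b in [(.4854,.3642),(.5439,.3959),(.541,.332),(.486,.3031),(.3978,.2738)]:
        if n==4: print(b,fitc(q,*b,[(.018,.053 if b[0]>.4 else .05,1),(.010,.053 if b[0]>.4 else .05,1)],R=.006))
```

```text
0 (array([0.47684818, 0.4376577 ]), np.float64(60.82612910569512)) (array([0.47662037, 0.43876113]), np.float64(62.445525386986205))
3 (array([0.45900819, 0.42257779]), np.float64(14.61622987842049)) (array([0.45789568, 0.41974404]), np.float64(20.957568305633817))
4 (array([0.45879465, 0.42155769]), np.float64(19.69854812408164)) (array([0.45815751, 0.41907652]), np.float64(26.05911082793556))
(0.4854, 0.3642) (array([0.48555539, 0.36420519]), np.float64(62.247461110789416))
(0.5439, 0.3959) (array([0.54321902, 0.39560267]), np.float64(45.22552583025002))
(0.541, 0.332) (array([0.54056536, 0.33160993]), np.float64(57.88793274233102))
(0.486, 0.3031) (array([0.48587998, 0.30303285]), np.float64(58.12800414596393))
(0.3978, 0.2738) (array([0.39784408, 0.2746299 ]), np.float64(64.98837166328032))
```

```bash
python3 plan.py .457,.4234,.036,86,1 .472,.4265,.036,86,1 .487,.4300,.036,86,2 .487,.4303,.0298,86,2
```

```text
[{"offset":[0.0,0.0,-0.006],"angular":[0,0,-0.0]},{"offset":[0.0042,0.0147,0.0],"angular":[0,0,-0.0]},{"offset":[0.0022,0.0074,0.0],"angular":[0,0,-0.0]},{"offset":[0.0023,0.0074,0.0],"angular":[0,0,-0.0]},{"offset":[0.0001,0.0,0.0031],"angular":[0,0,-0.0]},{"offset":[0.0002,-0.0001,0.0031],"angular":[0,0,-0.0]}]
end [0.487  0.4303 0.0298] 85.97
```

Call:
send_rows --steps '[{"offset": [0.0,0.0,-0.006],"angular": [0,0,0]},{"offset": [0.0042,0.0147,0.0],"angular": [0,0,0]},{"offset": [0.0022,0.0074,0.0],"angular": [0,0,0]},{"offset": [0.0023,0.0074,0.0],"angular": [0,0,0]},{"offset": [0.0001,0.0,0.0031],"angular": [0,0,0]},{"offset": [0.0002,-0.0001,0.0031],"angular": [0,0,0]},{"offset": [0,0,0],"angular": [0,0,0]},{"offset": [0,0,0],"angular": [0,0,0]}]'

```text
t: 9.38
tcp_pos: [0.4873, 0.4301, 0.0305]
eef_rot: [180.0, 0.0, 86.0]
contact_force: [-0.3, -1.1, 0.0]
grip_width: 0.383
```

```bash
python3 plan.py .487,.4303,.0298,86,2 .487,.4303,.13,86,4,e .5,.34,.15,100,2
```

```text
[{"offset":[0.0,0.0,0.0],"angular":[0,0,-0.0]},{"offset":[0.0,0.0,0.0],"angular":[0,0,-0.0]},{"offset":[0.0,0.0,-0.0188],"angular":[0,0,-0.0]},{"offset":[0.0,0.0,-0.0313],"angular":[0,0,-0.0]},{"offset":[0.0,0.0,-0.0313],"angular":[0,0,-0.0]},{"offset":[0.0,0.0,-0.0188],"angular":[0,0,-0.0]},{"offset":[-0.0446,0.0097,-0.01],"angular":[0,0,-7.0]},{"offset":[-0.0454,0.0041,-0.01],"angular":[0,0,-7.0]}]
end [0.5  0.34 0.15] 99.97
```

```bash
echo '[0.487,0.4303,0.0298,85.974]' > cmd.json; python3 plan.py .487,.4303,.0298,86,2 .487,.4303,.13,86,4,e .6157,.2808,.12,130,6,e .6157,.2808,.027,130,4,e
```

```text
[{"offset":[0.0,0.0,0.0],"angular":[0,0,-0.0]},{"offset":[0.0,0.0,0.0],"angular":[0,0,-0.0]},{"offset":[0.0,0.0,-0.0188],"angular":[0,0,-0.0]},{"offset":[0.0,0.0,-0.0313],"angular":[0,0,-0.0]},{"offset":[0.0,0.0,-0.0313],"angular":[0,0,-0.0]},{"offset":[0.0,0.0,-0.0188],"angular":[0,0,-0.0]},{"offset":[-0.015,0.0148,0.0011],"angular":[0,0,-4.7]},{"offset":[-0.0266,0.0224,0.0017],"angular":[0,0,-7.8]}]
[{"offset":[-0.0362,0.0228,0.0022],"angular":[0,0,-9.5]},{"offset":[-0.0394,0.0166,0.0022],"angular":[0,0,-9.6]},{"offset":[-0.0339,0.0079,0.0017],"angular":[0,0,-7.7]},{"offset":[-0.021,0.002,0.0011],"angular":[0,0,-4.7]},{"offset":[0.0,0.0,0.0175],"angular":[0,0,-0.0]},{"offset":[0.0,0.0,0.029],"angular":[0,0,-0.0]},{"offset":[0.0,0.0,0.029],"angular":[0,0,-0.0]},{"offset":[0.0,0.0,0.0175],"angular":[0,0,-0.0]}]
end [0.6157 0.2808 0.027 ] 129.97
```

Call:
send_rows --steps '[{"offset": [0.0,0.0,0.0],"angular": [0,0,0]},{"offset": [0.0,0.0,0.0],"angular": [0,0,0]},{"offset": [0.0,0.0,-0.0188],"angular": [0,0,0]},{"offset": [0.0,0.0,-0.0313],"angular": [0,0,0]},{"offset": [0.0,0.0,-0.0313],"angular": [0,0,0]},{"offset": [0.0,0.0,-0.0188],"angular": [0,0,0]},{"offset": [-0.015,0.0148,0.0011],"angular": [0,0,-4.7]},{"offset": [-0.0266,0.0224,0.0017],"angular": [0,0,-7.8]}]' --jaw 130

```text
t: 10.38
tcp_pos: [0.5237, 0.3885, 0.1289]
eef_rot: [179.9, -0.0, 98.8]
contact_force: [0.5, 0.4, -0.4]
grip_width: 0.49
```

Call:
send_rows --steps '[{"offset": [-0.0362,0.0228,0.0022],"angular": [0,0,-9.5]},{"offset": [-0.0394,0.0166,0.0022],"angular": [0,0,-9.6]},{"offset": [-0.0339,0.0079,0.0017],"angular": [0,0,-7.7]},{"offset": [-0.021,0.002,0.0011],"angular": [0,0,-4.7]},{"offset": [0,0,0],"angular": [0,0,0]}]' --jaw 110

```text
t: 11.0
tcp_pos: [0.6168, 0.2793, 0.1206]
eef_rot: [-180.0, -0.0, 129.8]
contact_force: [0.4, 0.9, -0.7]
grip_width: 0.57
```

```bash
python3 snap.py 5
```

```text
11.0 [0.6168 0.2793 0.1206] [-180.     -0.    129.76] [ 0.4  0.9 -0.7] [-0.08  0.02  0.01] 53.6
```

View pics/side5.png

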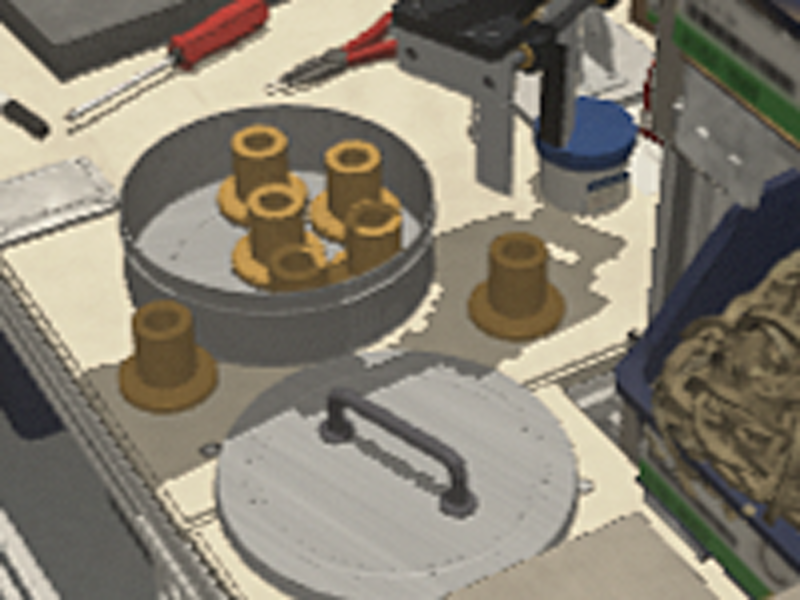

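View pics/top5.png

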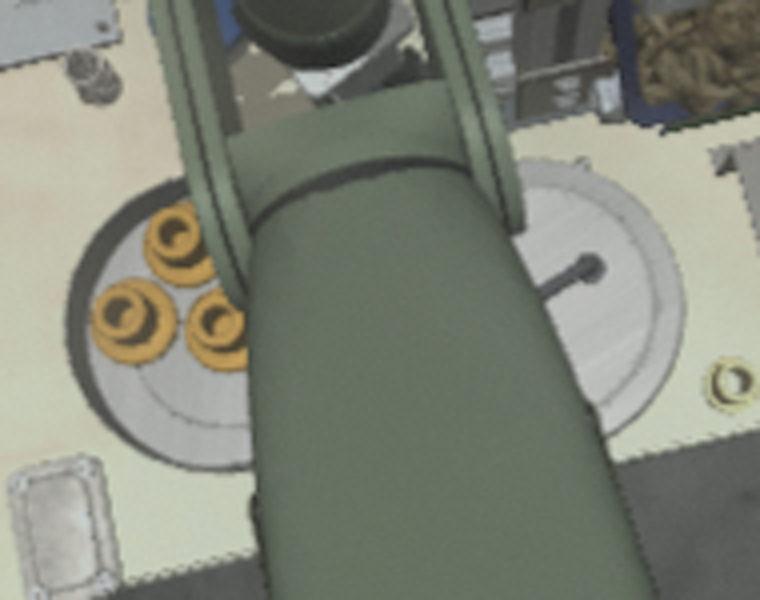

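Call:
send_rows --steps '[{"offset": [0.0,0.0,0.0175],"angular": [0,0,0]},{"offset": [0.0,0.0,0.029],"angular": [0,0,0]},{"offset": [0.0,0.0,0.029],"angular": [0,0,0]},{"offset": [0.0,0.0,0.0175],"angular": [0,0,0]},{"offset": [0,0,0],"angular": [0,0,0]},{"offset": [0,0,0],"angular": [0,0,0]}]'

```text
t: 11.85
tcp_pos: [0.6167, 0.2812, 0.0284]
eef_rot: [179.9, 0.0, 130.0]
contact_force: [0.6, 1.0, -0.6]
grip_width: 0.57
```

Call:
send_rows --steps '[{"offset": [0,0,0],"angular": [0,0,0]},{"offset": [0,0,0],"angular": [0,0,0]},{"offset": [0,0,0],"angular": [0,0,0]},{"offset": [0,0,0],"angular": [0,0,0]}]' --jaw 255

```text
t: 12.35
tcp_pos: [0.6167, 0.2807, 0.0285]
eef_rot: [179.9, 0.0, 130.0]
contact_force: [-0.5, -0.4, 4.9]
grip_width: 0.377
```

Run:
```python
import pickle; from h import *
for n in (5,):
    q=pickle.load(open(f"side{n}.pkl","rb"))
    off=np.array([.0015,-.0016])
    for b in [(.487,.4303),(.484,.3658),(.5415,.3972),(.539,.3332)]:
        x,s=fitc(q,*(b+off),[(.018,.053,1),(.010,.053,1)],R=.006); print(b,(x-off).round(4),s)
    print(fitc(q,.4865,.3665,[(.098,.057,1),(.096,.057,.5)])[0]-off)
p=pickle.load(open("top5.pkl","rb"))
for b in [(.487,.4303),(.484,.3658)]: print(b,fitc(p,b[0]-.001,b[1]+.0015,bc(.003),R=.006))
```

```text
(0.487, 0.4303) [0.4877 0.43  ] 62.95575079062722
(0.484, 0.3658) [0.4841 0.3659] 53.848136474053035
(0.5415, 0.3972) [0.542  0.3971] 63.18838523233646
(0.539, 0.3332) [0.5381 0.3332] 38.02208316139259
[0.48563265 0.36876755]
(0.487, 0.4303) (array([0.48697015, 0.43177896]), np.float64(48.45933546156873))
(0.484, 0.3658) (array([0.48299189, 0.36801804]), np.float64(44.14884375519361))
```

```bash
python3 plan.py .6157,.2808,.12,130,4,e .4312,.4006,.12,148.3,6,e ; echo; python3 plan.py .4312,.4006,.120,148.3,1 .4312,.4006,.045,148.3,4,e .4312,.4006,.0298,148.3,3
```

```text
[{"offset":[0.0,0.0,-0.0175],"angular":[0,0,-0.0]},{"offset":[0.0,0.0,-0.029],"angular":[0,0,-0.0]},{"offset":[0.0,0.0,-0.029],"angular":[0,0,-0.0]},{"offset":[0.0,0.0,-0.0175],"angular":[0,0,-0.0]},{"offset":[0.0225,-0.0069,0.0],"angular":[0,0,-2.0]},{"offset":[0.0375,-0.0101,0.0],"angular":[0,0,-3.2]},{"offset":[0.0466,-0.0097,0.0],"angular":[0,0,-4.0]},{"offset":[0.0473,-0.0065,0.0],"angular":[0,0,-3.9]}]
[{"offset":[0.0387,-0.0027,0.0],"angular":[0,0,-3.3]},{"offset":[0.0235,-0.0002,0.0],"angular":[0,0,-1.9]}]
end [0.4312 0.4006 0.12  ] 148.27

[{"offset":[0.0,0.0,0.0],"angular":[0,0,-0.0]},{"offset":[0.0,0.0,0.0141],"angular":[0,0,-0.0]},{"offset":[0.0,0.0,0.0234],"angular":[0,0,-0.0]},{"offset":[0.0,0.0,0.0234],"angular":[0,0,-0.0]},{"offset":[0.0,0.0,0.0141],"angular":[0,0,-0.0]},{"offset":[0.0,0.0,0.0051],"angular":[0,0,-0.0]},{"offset":[0.0,0.0,0.005],"angular":[0,0,-0.0]},{"offset":[0.0,0.0,0.0051],"angular":[0,0,-0.0]}]
end [0.4312 0.4006 0.0298] 148.27
```

Call:
send_rows --steps '[{"offset": [0.0,0.0,-0.0175],"angular": [0,0,0]},{"offset": [0.0,0.0,-0.029],"angular": [0,0,0]},{"offset": [0.0,0.0,-0.029],"angular": [0,0,0]},{"offset": [0.0,0.0,-0.0175],"angular": [0,0,0]},{"offset": [0.0225,-0.0069,0.0],"angular": [0,0,-2.0]},{"offset": [0.0375,-0.0101,0.0],"angular": [0,0,-3.2]},{"offset": [0.0466,-0.0097,0.0],"angular": [0,0,-4.0]},{"offset": [0.0473,-0.0065,0.0],"angular": [0,0,-3.9]}]'

```text
t: 13.35
tcp_pos: [0.4796, 0.367, 0.1183]
eef_rot: [-179.8, -0.1, 143.3]
contact_force: [0.1, -0.1, -1.7]
grip_width: 0.378
```

Call:
send_rows --steps '[{"offset": [0.0387,-0.0027,0.0],"angular": [0,0,-3.3]},{"offset": [0.0235,-0.0002,0.0],"angular": [0,0,-1.9]}]'

```text
t: 13.6
tcp_pos: [0.4274, 0.401, 0.1187]
eef_rot: [-179.8, -0.1, 148.5]
contact_force: [0.4, -1.3, -1.7]
grip_width: 0.382
```

Call:
send_rows --steps '[{"offset": [0.0,0.0,0.0],"angular": [0,0,0]},{"offset": [0.0,0.0,0.0141],"angular": [0,0,0]},{"offset": [0.0,0.0,0.0234],"angular": [0,0,0]},{"offset": [0.0,0.0,0.0234],"angular": [0,0,0]},{"offset": [0.0,0.0,0.0141],"angular": [0,0,0]},{"offset": [0.0,0.0,0.0051],"angular": [0,0,0]},{"offset": [0.0,0.0,0.005],"angular": [0,0,0]},{"offset": [0.0,0.0,0.0051],"angular": [0,0,0]}]'

```text
t: 14.6
tcp_pos: [0.4324, 0.4009, 0.0309]
eef_rot: [179.9, 0.0, 148.3]
contact_force: [-0.4, -0.2, 13.0]
grip_width: 0.378
```

```bash
python3 snap.py 6
```

```text
14.6 [0.4324 0.4009 0.0309] [1.7990e+02 5.0000e-02 1.4826e+02] [-0.4 -0.2 13. ] [-0.15  0.09  0.03] 35.5
```

View pics/side6.png

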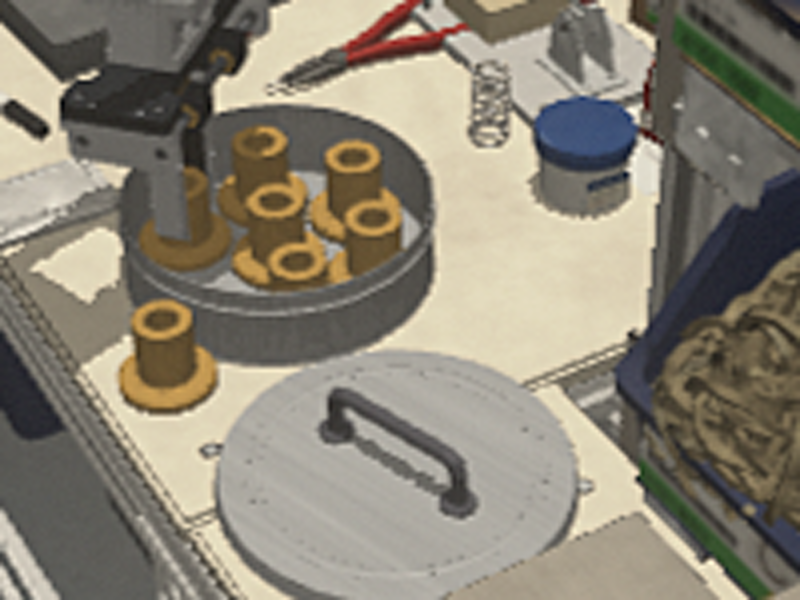

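```bash
python3 plan.py .4312,.4006,.0298,148.3,2 .4312,.4006,.12,148.3,4,e .4145,.34,.12,168,2 ;echo; python3 plan.py .3963,.276,.12,208.3,5 ; echo; python3 plan.py .3963,.276,.027,208.3,4,e
```

```text
[{"offset":[0.0,0.0,0.0],"angular":[0,0,-0.0]},{"offset":[0.0,0.0,0.0],"angular":[0,0,-0.0]},{"offset":[0.0,0.0,-0.0169],"angular":[0,0,-0.0]},{"offset":[0.0,0.0,-0.0282],"angular":[0,0,-0.0]},{"offset":[0.0,0.0,-0.0282],"angular":[0,0,-0.0]},{"offset":[0.0,0.0,-0.0169],"angular":[0,0,-0.0]},{"offset":[-0.0088,-0.0302,0.0],"angular":[0,0,-9.9]},{"offset":[-0.0036,-0.0312,0.0],"angular":[0,0,-9.8]}]
end [0.4146 0.34   0.12  ] 167.97

[{"offset":[0.0009,-0.0133,0.0],"angular":[0,0,-8.1]},{"offset":[0.0028,-0.013,0.0],"angular":[0,0,-8.0]},{"offset":[0.0045,-0.0125,0.0],"angular":[0,0,-8.1]},{"offset":[0.0063,-0.0118,0.0],"angular":[0,0,-8.1]},{"offset":[0.0078,-0.0107,0.0],"angular":[0,0,-8.0]}]
end [0.3963 0.276  0.12  ] 208.27

[{"offset":[0.0,0.0,0.0175],"angular":[0,0,-0.0]},{"offset":[0.0,0.0,0.029],"angular":[0,0,-0.0]},{"offset":[0.0,0.0,0.029],"angular":[0,0,-0.0]},{"offset":[0.0,0.0,0.0175],"angular":[0,0,-0.0]}]
end [0.3963 0.276  0.027 ] 208.27
```

Call:
send_rows --steps '[{"offset": [0.0,0.0,0.0],"angular": [0,0,0]},{"offset": [0.0,0.0,0.0],"angular": [0,0,0]},{"offset": [0.0,0.0,-0.0169],"angular": [0,0,0]},{"offset": [0.0,0.0,-0.0282],"angular": [0,0,0]},{"offset": [0.0,0.0,-0.0282],"angular": [0,0,0]},{"offset": [0.0,0.0,-0.0169],"angular": [0,0,0]},{"offset": [-0.0088,-0.0302,0.0],"angular": [0,0,-9.9]},{"offset": [-0.0036,-0.0312,0.0],"angular": [0,0,-9.8]}]' --jaw 130

```text
t: 15.7
tcp_pos: [0.4148, 0.3395, 0.1213]
eef_rot: [180.0, 0.1, 168.3]
contact_force: [-0.2, -0.1, 0.2]
grip_width: 0.487
```

Call:
send_rows --steps '[{"offset": [0.0009,-0.0133,0.0],"angular": [0,0,-8.1]},{"offset": [0.0028,-0.013,0.0],"angular": [0,0,-8.0]},{"offset": [0.0045,-0.0125,0.0],"angular": [0,0,-8.1]},{"offset": [0.0063,-0.0118,0.0],"angular": [0,0,-8.1]},{"offset": [0.0078,-0.0107,0.0],"angular": [0,0,-8.0]}]'

```text
t: 16.32
tcp_pos: [0.3965, 0.2754, 0.1209]
eef_rot: [-180.0, 0.0, -151.5]
contact_force: [0.2, 0.8, 0.4]
grip_width: 0.492
```

```bash
python3 snap.py 7
python3 - <<'E'
import pickle; from h import *
q=pickle.load(open(f"side7.pkl","rb"))
off=np.array([.0015,-.0016])
for b,z in [((.487,.4303),.053),((.484,.3658),.053),((.5415,.3972),.053),((.539,.3332),.053),((.4844,.3046),.053),((.4312,.4006),.053),((.3963,.276),.05)]:
        x,s=fitc(q,*(b+off),[(.018,z,1),(.010,z,1)],R=.006); print(b,(x-off).round(4),s.round(0))
print(fitc(q,.4865,.3665,[(.098,.057,1),(.096,.057,.5)])[0]-off)
E
```

```text
16.325 [0.3965 0.2754 0.1209] [-1.8000e+02  1.0000e-02 -1.5146e+02] [0.2 0.8 0.4] [-0.02 -0.02 -0.01] 46.2
(0.487, 0.4303) [0.4877 0.43  ] 35.0
(0.484, 0.3658) [0.4841 0.3659] 54.0
(0.5415, 0.3972) [0.542  0.3971] 62.0
(0.539, 0.3332) [0.5391 0.3332] 58.0
(0.4844, 0.3046) [0.4844 0.3046] 58.0
(0.4312, 0.4006) [0.4301 0.4012] 21.0
(0.3963, 0.276) [0.3962 0.2761] 22.0
[0.48621843 0.36785236]
```

View pics/side7.png

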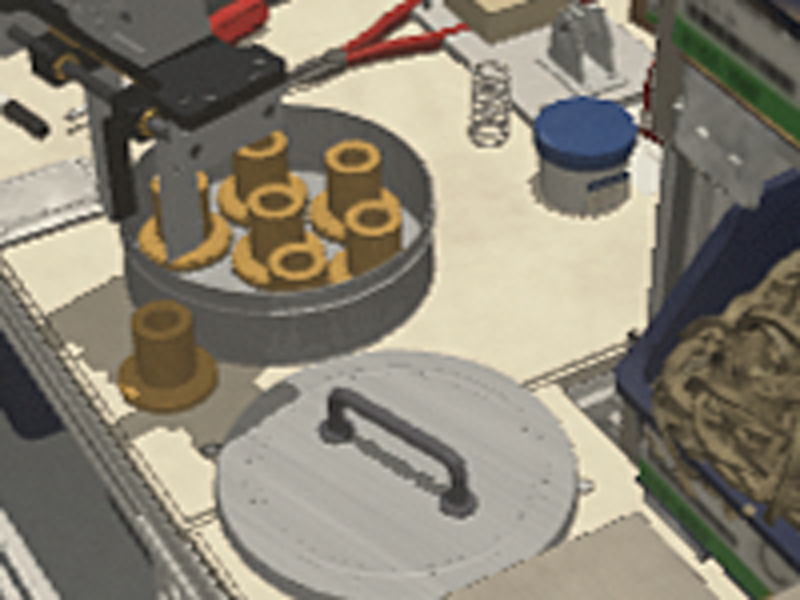

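View pics/top7.png

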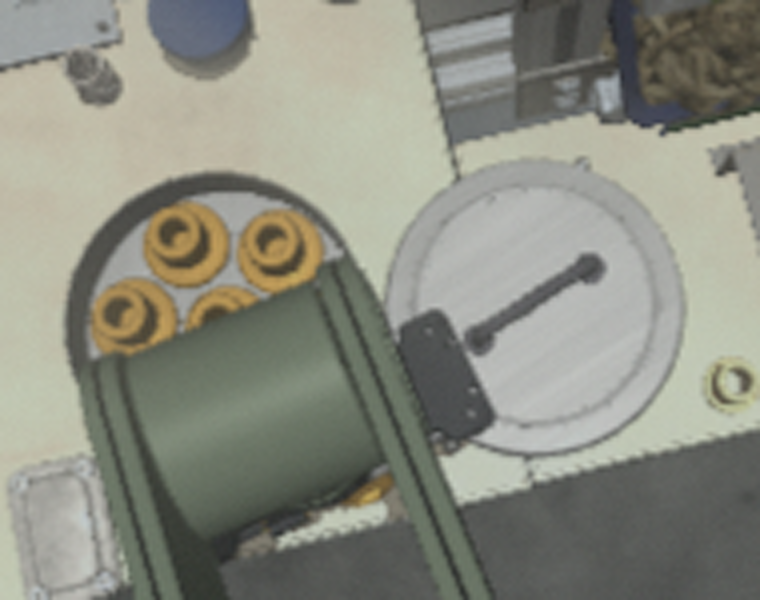

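Call:
send_rows --steps '[{"offset": [0.0,0.0,0.0175],"angular": [0,0,0]},{"offset": [0.0,0.0,0.029],"angular": [0,0,0]},{"offset": [0.0,0.0,0.029],"angular": [0,0,0]},{"offset": [0.0,0.0,0.0175],"angular": [0,0,0]},{"offset": [0,0,0],"angular": [0,0,0]},{"offset": [0,0,0],"angular": [0,0,0]}]'

```text
t: 17.18
tcp_pos: [0.3974, 0.2765, 0.0282]
eef_rot: [-180.0, 0.1, -151.8]
contact_force: [-0.6, -0.2, 0.6]
grip_width: 0.492
```

Call:
send_rows --steps '[{"offset": [0,0,0],"angular": [0,0,0]},{"offset": [0,0,0],"angular": [0,0,0]},{"offset": [0,0,0],"angular": [0,0,0]},{"offset": [0,0,0],"angular": [0,0,0]}]' --jaw 255

```text
t: 17.68
tcp_pos: [0.3977, 0.2764, 0.0285]
eef_rot: [-180.0, 0.1, -151.7]
contact_force: [0.7, 0.4, 6.3]
grip_width: 0.378
```

```bash
python3 plan.py .3963,.276,.12,208.3,5,e .4296,.3371,.12,208.3,3,e; echo; python3 plan.py .4296,.3371,.12,208.3,1 .4296,.3371,.045,208.3,4,e .4296,.3371,.0298,208.3,3
```

```text
[{"offset":[0.0,0.0,-0.0128],"angular":[0,0,-0.0]},{"offset":[0.0,0.0,-0.0214],"angular":[0,0,-0.0]},{"offset":[0.0,0.0,-0.0246],"angular":[0,0,-0.0]},{"offset":[0.0,0.0,-0.0214],"angular":[0,0,-0.0]},{"offset":[0.0,0.0,-0.0128],"angular":[0,0,-0.0]},{"offset":[-0.0165,0.0108,0.0],"angular":[0,0,-0.0]},{"offset":[-0.0252,0.0165,0.0],"angular":[0,0,-0.0]},{"offset":[-0.0165,0.0107,0.0],"angular":[0,0,-0.0]}]
end [0.4296 0.3371 0.12  ] 208.27

[{"offset":[0.0,0.0,0.0],"angular":[0,0,-0.0]},{"offset":[0.0,0.0,0.0141],"angular":[0,0,-0.0]},{"offset":[0.0,0.0,0.0234],"angular":[0,0,-0.0]},{"offset":[0.0,0.0,0.0234],"angular":[0,0,-0.0]},{"offset":[0.0,0.0,0.0141],"angular":[0,0,-0.0]},{"offset":[0.0,0.0,0.0051],"angular":[0,0,-0.0]},{"offset":[0.0,0.0,0.005],"angular":[0,0,-0.0]},{"offset":[0.0,0.0,0.0051],"angular":[0,0,-0.0]}]
end [0.4296 0.3371 0.0298] 208.27
```

Call:
send_rows --steps '[{"offset": [0.0,0.0,-0.0128],"angular": [0,0,0]},{"offset": [0.0,0.0,-0.0214],"angular": [0,0,0]},{"offset": [0.0,0.0,-0.0246],"angular": [0,0,0]},{"offset": [0.0,0.0,-0.0214],"angular": [0,0,0]},{"offset": [0.0,0.0,-0.0128],"angular": [0,0,0]},{"offset": [-0.0165,0.0108,0.0],"angular": [0,0,0]},{"offset": [-0.0252,0.0165,0.0],"angular": [0,0,0]},{"offset": [-0.0165,0.0107,0.0],"angular": [0,0,0]}]'

```text
t: 18.68
tcp_pos: [0.4298, 0.3374, 0.1199]
eef_rot: [-180.0, -0.1, -151.7]
contact_force: [-0.0, -0.0, -2.0]
grip_width: 0.377
```

Call:
send_rows --steps '[{"offset": [0.0,0.0,0.0],"angular": [0,0,0]},{"offset": [0.0,0.0,0.0141],"angular": [0,0,0]},{"offset": [0.0,0.0,0.0234],"angular": [0,0,0]},{"offset": [0.0,0.0,0.0234],"angular": [0,0,0]},{"offset": [0.0,0.0,0.0141],"angular": [0,0,0]},{"offset": [0.0,0.0,0.0051],"angular": [0,0,0]}]'

```text
t: 19.42
tcp_pos: [0.429, 0.336, 0.0391]
eef_rot: [-180.0, -0.1, -151.7]
contact_force: [-0.7, 0.5, -2.2]
grip_width: 0.383
```

Call:
send_rows --steps '[{"offset": [0.0,0.0,0.005],"angular": [0,0,0]},{"offset": [0.0,0.0,0.0051],"angular": [0,0,0]},{"offset": [0.0,0.0,0.0],"angular": [0,0,0]}]'

```text
t: 19.8
tcp_pos: [0.4302, 0.3371, 0.031]
eef_rot: [180.0, 0.0, -151.7]
contact_force: [-1.6, 0.3, 1.8]
grip_width: 0.381
```

```bash
python3 snap.py 8
```

```text
19.8 [0.4302 0.3371 0.031 ] [ 1.8000e+02  3.0000e-02 -1.5172e+02] [-1.6  0.3  1.8] [-0.01  0.23  0.01] 35.8
```

View pics/side8.png

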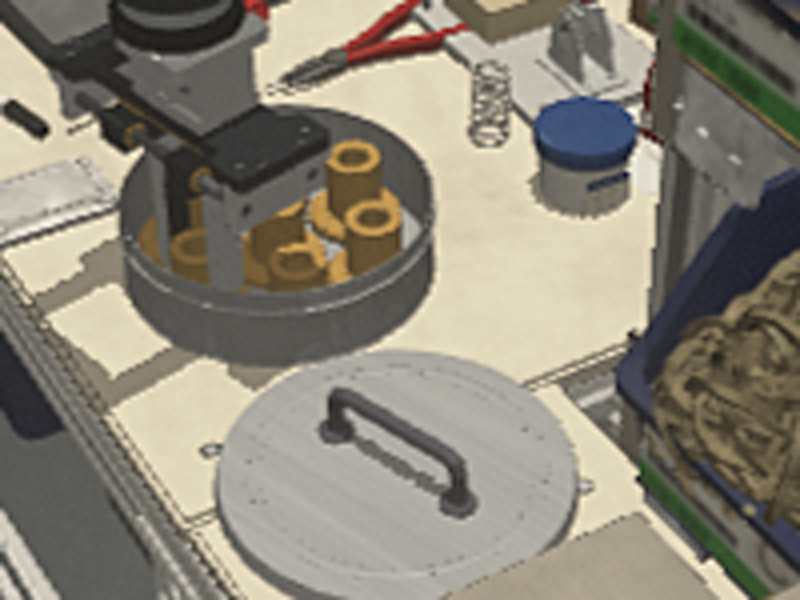

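```bash
python3 - <<'E'
import pickle; from h import *
p=pickle.load(open("top2.pkl","rb"));q=pickle.load(open("side8.pkl","rb"))
fx=lambda u,v:(155+u/4-.375,140+v/4-.375); gx=lambda u,v:(180+u/4-.375,115+v/4-.375)
# bar ends visible where rod goes down; feet at lid top z~.0125
for nm,P,a,b,z,off in [("top feet",p,fx(480,341),fx(592,268),.0125,(.0009,-.0015)),("top bar",p,fx(480,341),fx(592,268),.0445,(.0009,-.0015)),("side feet",q,gx(337,431),gx(459,501),.0135,(-.0015,.0016)),("side bar",q,gx(338,396),gx(460,463),.0445,(-.0015,.0016))]:
    A=ray(P,a,z)+off;B=ray(P,b,z)+off; d=B-A; print(nm,A.round(4),B.round(4),((A+B)/2).round(4),np.hypot(*d).round(4),np.degrees(np.arctan2(d[1],d[0])).round(1))
for P,off in ((p,(.0009,-.0015)),(q,(-.0015,.0016))):
    for cv in ([(.1035,.0125,1)],[(.1035,.002,1)],[(.1025,.0125,1),(.1035,.001,1)]): print(fitc(P,.504,.1555,cv,R=.008)[0]+off)
E
python3 plan.py .4296,.3371,.0298,208.3,2 .4296,.3371,.12,208.3,4,e .44,.30,.14,188.3,2
```

```text
top feet [0.4792 0.193 ] [0.5313 0.1177] [0.5052 0.1554] 0.0915 -55.4
top bar [0.4753 0.1927] [0.5258 0.1197] [0.5006 0.1562] 0.0887 -55.4
side feet [0.4807 0.195 ] [0.5321 0.1227] [0.5064 0.1588] 0.0887 -54.6
side bar [0.4811 0.1906] [0.5317 0.121 ] [0.5064 0.1558] 0.0861 -53.9
[0.50411006 0.15724887]
[0.50534529 0.15777776]
[0.50480913 0.15802504]
[0.50365433 0.15125902]
[0.50595886 0.15996098]
[0.50567193 0.16071369]
[{"offset":[0.0,0.0,0.0],"angular":[0,0,-0.0]},{"offset":[0.0,0.0,0.0],"angular":[0,0,-0.0]},{"offset":[0.0,0.0,-0.0169],"angular":[0,0,-0.0]},{"offset":[0.0,0.0,-0.0282],"angular":[0,0,-0.0]},{"offset":[0.0,0.0,-0.0282],"angular":[0,0,-0.0]},{"offset":[0.0,0.0,-0.0169],"angular":[0,0,-0.0]},{"offset":[0.0042,-0.0188,-0.01],"angular":[0,0,10.0]},{"offset":[0.0009,-0.0192,-0.01],"angular":[0,0,10.0]}]
end [0.44 0.3  0.14] 188.27
```

Call:
send_rows --steps '[{"offset": [0.0,0.0,0.0],"angular": [0,0,0]},{"offset": [0.0,0.0,0.0],"angular": [0,0,0]},{"offset": [0.0,0.0,-0.0169],"angular": [0,0,0]},{"offset": [0.0,0.0,-0.0282],"angular": [0,0,0]},{"offset": [0.0,0.0,-0.0282],"angular": [0,0,0]},{"offset": [0.0,0.0,-0.0169],"angular": [0,0,0]},{"offset": [0.0042,-0.0188,-0.01],"angular": [0,0,10.0]},{"offset": [0.0009,-0.0192,-0.01],"angular": [0,0,10.0]}]' --jaw 130

```text
t: 20.9
tcp_pos: [0.4403, 0.2996, 0.1414]
eef_rot: [180.0, 0.0, -172.0]
contact_force: [-0.4, 0.7, -0.0]
grip_width: 0.489
```

```bash
python3 plan.py .38,.08,.16,125,7,e
```

```text
TOO BIG [ 0.0064 -0.04   -0.0036] 11.2
TOO BIG [-0.0015 -0.0434 -0.0038] 12.1
TOO BIG [-0.01   -0.0392 -0.0036] 11.2
[{"offset":[0.0079,-0.0182,-0.0017],"angular":[0,0,5.5]},{"offset":[0.0099,-0.0304,-0.0028],"angular":[0,0,8.9]},{"offset":[0.0064,-0.04,-0.0036],"angular":[0,0,11.2]},{"offset":[-0.0015,-0.0434,-0.0038],"angular":[0,0,12.1]},{"offset":[-0.01,-0.0392,-0.0036],"angular":[0,0,11.2]},{"offset":[-0.0137,-0.029,-0.0028],"angular":[0,0,8.9]},{"offset":[-0.0111,-0.0163,-0.0017],"angular":[0,0,5.5]}]
end [0.38 0.08 0.16] 124.97
```

```bash
echo '[0.44,0.30,0.14,188.274]'>cmd.json; python3 plan.py .38,.08,.16,125,8
```

```text
[{"offset":[0.0114,-0.0261,-0.0025],"angular":[0,0,7.9]},{"offset":[0.0077,-0.0275,-0.0025],"angular":[0,0,7.9]},{"offset":[0.0038,-0.0282,-0.0025],"angular":[0,0,7.9]},{"offset":[-0.0001,-0.0285,-0.0025],"angular":[0,0,7.9]},{"offset":[-0.004,-0.0282,-0.0025],"angular":[0,0,7.9]},{"offset":[-0.0079,-0.0274,-0.0025],"angular":[0,0,8.0]},{"offset":[-0.0115,-0.0261,-0.0025],"angular":[0,0,7.9]},{"offset":[-0.0151,-0.0242,-0.0025],"angular":[0,0,7.9]}]
end [0.38 0.08 0.16] 124.97
```

Call:
send_rows --steps '[{"offset": [0.0114,-0.0261,-0.0025],"angular": [0,0,7.9]},{"offset": [0.0077,-0.0275,-0.0025],"angular": [0,0,7.9]},{"offset": [0.0038,-0.0282,-0.0025],"angular": [0,0,7.9]},{"offset": [-0.0001,-0.0285,-0.0025],"angular": [0,0,7.9]},{"offset": [-0.004,-0.0282,-0.0025],"angular": [0,0,7.9]},{"offset": [-0.0079,-0.0274,-0.0025],"angular": [0,0,8.0]},{"offset": [-0.0115,-0.0261,-0.0025],"angular": [0,0,7.9]},{"offset": [-0.0151,-0.0242,-0.0025],"angular": [0,0,7.9]}]'

```text
t: 21.9
tcp_pos: [0.3799, 0.079, 0.1609]
eef_rot: [180.0, 0.0, 124.7]
contact_force: [-0.2, 0.3, 0.9]
grip_width: 0.491
```

```bash
python3 snap.py 9;  python3 - <<'E'
import pickle; from h import *
q=pickle.load(open(f"side9.pkl","rb"));p=pickle.load(open(f"top9.pkl","rb"))
for P,off in ((q,np.array([.0015,-.0016])),(p,np.array([-.0009,.0015]))):
  for b,z in [((.484,.3658),.053),((.487,.4303),.053),((.5415,.3972),.053),((.539,.3332),.053),((.4844,.3046),.053),((.4296,.3371),.053),((.4312,.4006),.053)]:
        x,s=fitc(P,*(b+off),[(.018,z,1),(.010,z,1)],R=.005); print(b,(x-off).round(4),s.round(0))
  print("tin",[(fitc(P,.4856,.3675,cv)[0]-off).round(4) for cv in ([(.098,.057,1),(.096,.057,.5)],[(.098,.057,1)],[(.096,.057,1)])])
E
```

```text
21.9 [0.3799 0.079  0.1609] [1.7999e+02 2.0000e-02 1.2472e+02] [-0.2  0.3  0.9] [-0.13 -0.02  0.05] 46.1
(0.484, 0.3658) [0.4847 0.3632] 21.0
(0.487, 0.4303) [0.4743 0.4247] 17.0
(0.5415, 0.3972) [0.5416 0.3973] 45.0
(0.539, 0.3332) [0.539  0.3332] 60.0
(0.4844, 0.3046) [0.4843 0.3047] 62.0
(0.4296, 0.3371) [0.4307 0.3348] 31.0
(0.4312, 0.4006) [0.4367 0.3973] 18.0
tin [array([0.4863, 0.3684]), array([0.4857, 0.3699]), array([0.4883, 0.3684])]
(0.484, 0.3658) [0.485 0.366] 36.0
(0.487, 0.4303) [0.4885 0.4306] 37.0
(0.5415, 0.3972) [0.5422 0.3975] 41.0
(0.539, 0.3332) [0.5389 0.3331] 37.0
(0.4844, 0.3046) [0.4853 0.304 ] 32.0
(0.4296, 0.3371) [0.4302 0.3359] 32.0
(0.4312, 0.4006) [0.4307 0.4011] 35.0
tin [array([0.4853, 0.3665]), array([0.4821, 0.3627]), array([0.4855, 0.3672])]
```

View pics/side9.png

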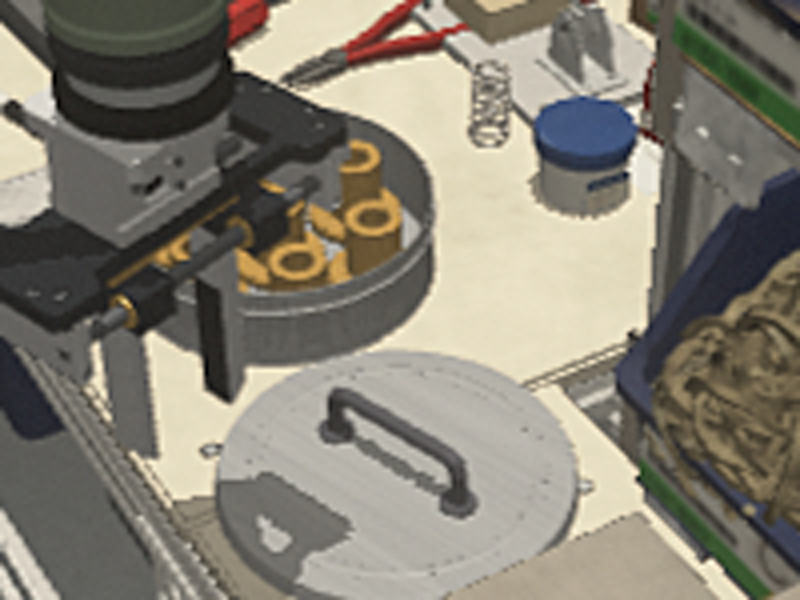

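View pics/top9.png

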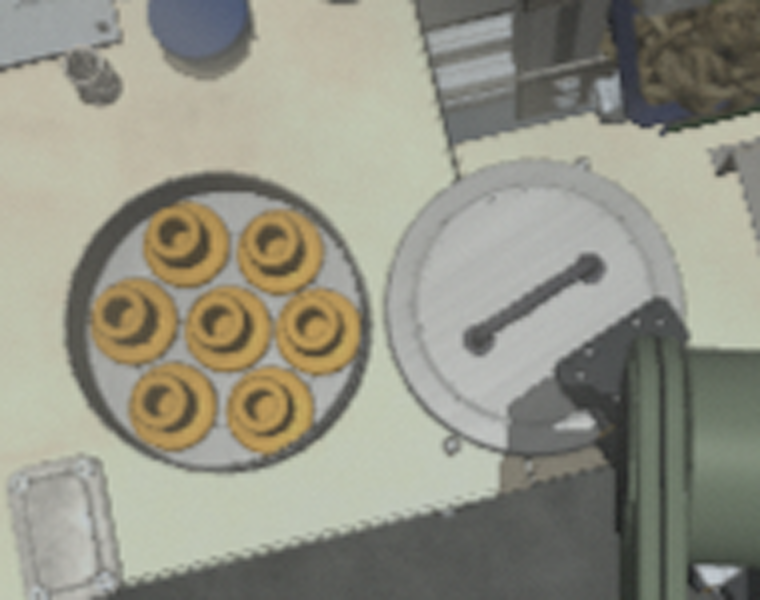

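```bash
python3 plan.py .5055,.1567,.12,125,5,e .5055,.1567,.0335,125,4,e
```

```text
[{"offset":[-0.0012,0.0202,0.0055],"angular":[0,0,-0.0]},{"offset":[-0.0021,0.0337,0.0092],"angular":[0,0,-0.0]},{"offset":[-0.0024,0.039,0.0106],"angular":[0,0,-0.0]},{"offset":[-0.0021,0.0337,0.0092],"angular":[0,0,-0.0]},{"offset":[-0.0013,0.0202,0.0055],"angular":[0,0,-0.0]},{"offset":[0.0,0.0,0.0163],"angular":[0,0,-0.0]},{"offset":[0.0,0.0,0.027],"angular":[0,0,-0.0]},{"offset":[0.0,0.0,0.0269],"angular":[0,0,-0.0]}]
[{"offset":[0.0,0.0,0.0163],"angular":[0,0,-0.0]}]
end [0.5055 0.1567 0.0335] 124.97
```

Call:
send_rows --steps '[{"offset": [-0.0012,0.0202,0.0055],"angular": [0,0,0]},{"offset": [-0.0021,0.0337,0.0092],"angular": [0,0,0]},{"offset": [-0.0024,0.039,0.0106],"angular": [0,0,0]},{"offset": [-0.0021,0.0337,0.0092],"angular": [0,0,0]},{"offset": [-0.0013,0.0202,0.0055],"angular": [0,0,0]},{"offset": [0.0,0.0,0.0163],"angular": [0,0,0]}]' --jaw 130

```text
t: 22.75
tcp_pos: [0.5076, 0.1581, 0.1043]
eef_rot: [179.9, 0.1, 125.2]
contact_force: [0.1, 0.7, -0.1]
grip_width: 0.489
```

```bash
python3 snap.py 10
```

```text
22.75 [0.5076 0.1581 0.1043] [1.7985e+02 5.0000e-02 1.2515e+02] [ 0.1  0.7 -0.1] [0.   0.02 0.  ] 46.0
```

View pics/side10.png

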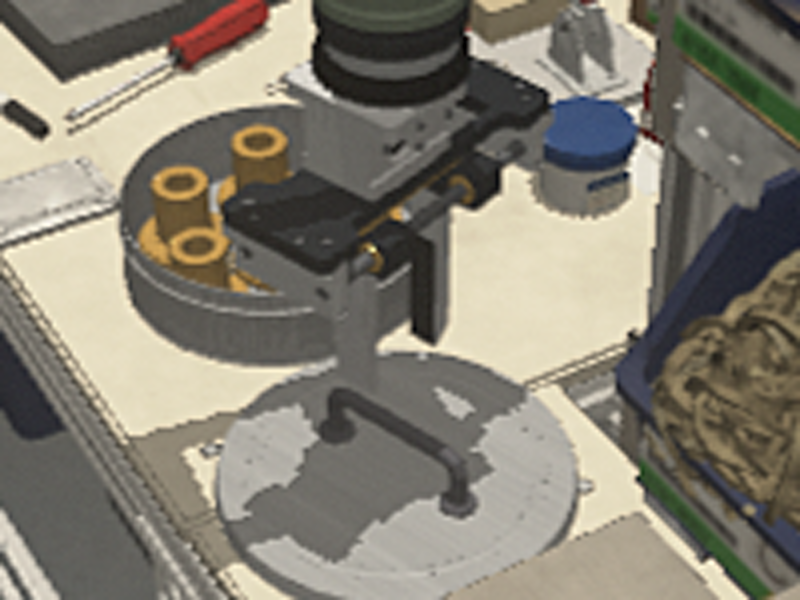

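Call:
send_rows --steps '[{"offset": [0.0,0.0,0.027],"angular": [0,0,0]},{"offset": [0.0,0.0,0.0269],"angular": [0,0,0]},{"offset": [0.0,0.0,0.0163],"angular": [0,0,0]},{"offset": [0,0,0],"angular": [0,0,0]}]'

```text
t: 23.35
tcp_pos: [0.5041, 0.1562, 0.0328]
eef_rot: [-179.8, -0.1, 125.0]
contact_force: [0.0, -0.5, 0.0]
grip_width: 0.488
```

Call:
send_rows --steps '[{"offset": [0,0,0],"angular": [0,0,0]},{"offset": [0,0,0],"angular": [0,0,0]},{"offset": [0,0,0],"angular": [0,0,0]},{"offset": [0,0,0],"angular": [0,0,0]},{"offset": [0,0,0],"angular": [0,0,0]},{"offset": [0,0,0],"angular": [0,0,0]}]' --jaw 255 --force 35

```text
t: 24.1
tcp_pos: [0.5061, 0.1565, 0.0343]
eef_rot: [180.0, 0.0, 125.0]
contact_force: [-0.5, -1.1, 3.3]
grip_width: 0.096
```

```bash
python3 plan.py .5055,.1567,.135,125,6,e; echo;  python3 plan.py .4856,.3672,.135,125,8,e
```

```text
[{"offset":[0.0,0.0,-0.0108],"angular":[0,0,-0.0]},{"offset":[0.0,0.0,-0.018],"angular":[0,0,-0.0]},{"offset":[0.0,0.0,-0.0219],"angular":[0,0,-0.0]},{"offset":[0.0,0.0,-0.022],"angular":[0,0,-0.0]},{"offset":[0.0,0.0,-0.018],"angular":[0,0,-0.0]},{"offset":[0.0,0.0,-0.0108],"angular":[0,0,-0.0]}]
end [0.5055 0.1567 0.135 ] 124.97

[{"offset":[0.0134,0.0076,0.0],"angular":[0,0,-0.0]},{"offset":[0.0212,0.012,0.0],"angular":[0,0,-0.0]},{"offset":[0.027,0.0154,0.0],"angular":[0,0,-0.0]},{"offset":[0.0304,0.0172,0.0],"angular":[0,0,-0.0]},{"offset":[0.0303,0.0172,0.0],"angular":[0,0,-0.0]},{"offset":[0.0271,0.0153,0.0],"angular":[0,0,-0.0]},{"offset":[0.0211,0.012,0.0],"angular":[0,0,-0.0]},{"offset":[0.0134,0.0076,0.0],"angular":[0,0,-0.0]}]
end [0.4856 0.3672 0.135 ] 124.97
```

Gripped at 9 mm (the rod). Lift, look, then carry.

Call:
send_rows --steps '[{"offset": [0.0,0.0,-0.0108],"angular": [0,0,0]},{"offset": [0.0,0.0,-0.018],"angular": [0,0,0]},{"offset": [0.0,0.0,-0.0219],"angular": [0,0,0]},{"offset": [0.0,0.0,-0.022],"angular": [0,0,0]},{"offset": [0.0,0.0,-0.018],"angular": [0,0,0]},{"offset": [0.0,0.0,-0.0108],"angular": [0,0,0]}]'

```text
t: 24.85
tcp_pos: [0.5063, 0.1567, 0.137]
eef_rot: [179.9, 0.0, 125.0]
contact_force: [0.5, -0.1, -3.7]
grip_width: 0.095
```

Call:
send_rows --steps '[{"offset": [0.0134,0.0076,0.0],"angular": [0,0,0]},{"offset": [0.0212,0.012,0.0],"angular": [0,0,0]},{"offset": [0.027,0.0154,0.0],"angular": [0,0,0]},{"offset": [0.0304,0.0172,0.0],"angular": [0,0,0]},{"offset": [0.0303,0.0172,0.0],"angular": [0,0,0]},{"offset": [0.0271,0.0153,0.0],"angular": [0,0,0]},{"offset": [0.0211,0.012,0.0],"angular": [0,0,0]},{"offset": [0.0134,0.0076,0.0],"angular": [0,0,0]}]'

```text
t: 25.85
tcp_pos: [0.4843, 0.3686, 0.1339]
eef_rot: [-179.9, -0.0, 125.1]
contact_force: [-0.1, -0.6, -3.7]
grip_width: 0.091
```

Call:
send_rows --steps '[{"offset": [0,0,0],"angular": [0,0,0]},{"offset": [0,0,0],"angular": [0,0,0]}]'

```text
t: 26.1
tcp_pos: [0.4856, 0.3663, 0.1349]
eef_rot: [-179.9, 0.0, 125.0]
contact_force: [0.2, -0.3, -3.7]
grip_width: 0.093
```

```bash
python3 snap.py 11
```

```text
26.1 [0.4856 0.3663 0.1349] [-1.7992e+02  2.0000e-02  1.2496e+02] [ 0.2 -0.3 -3.7] [-0.08 -0.04  0.02] 8.8
```

View pics/side11.png

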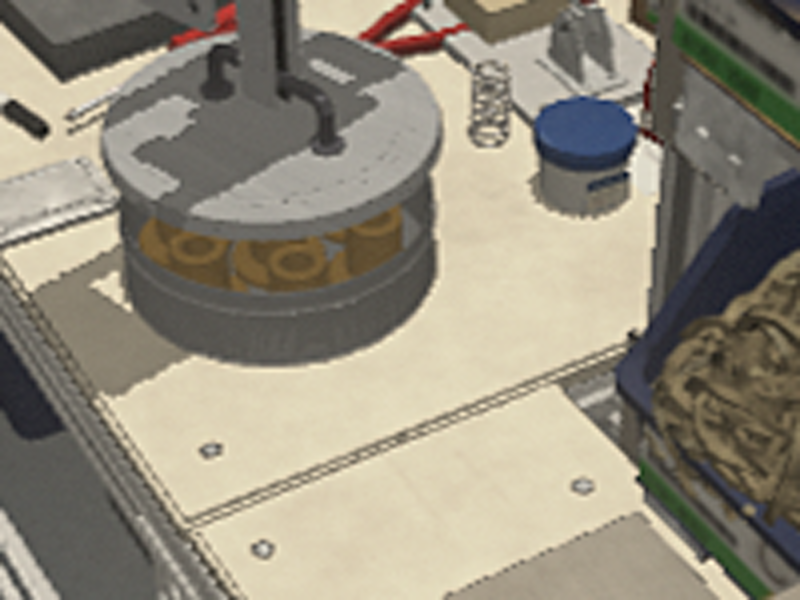

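View pics/top11.png

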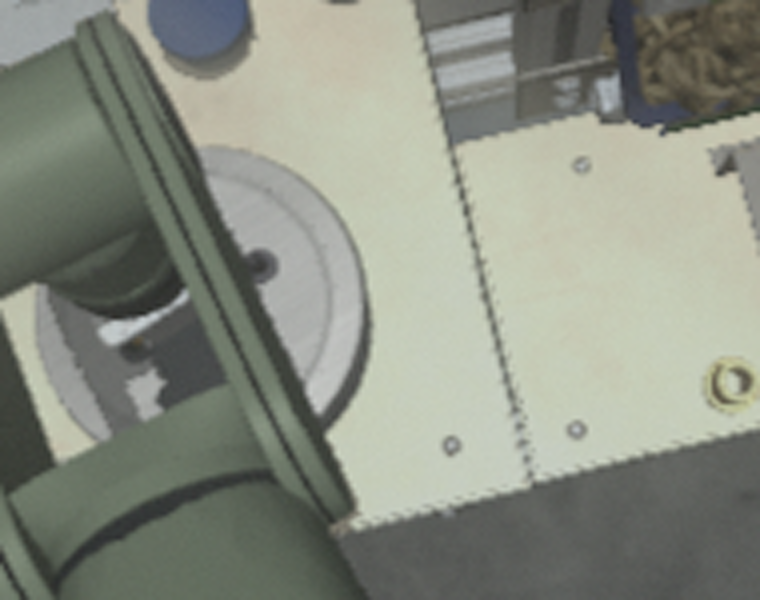

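```bash
cat > lidfit.py <<'E'
import sys,pickle; from h import *
def arcfit(P,x0,y0,curves,R=.006,cap=40):
    G=gradimg(P["image"])
    def f(v):
        s=0
        for r,z,lo,hi in curves:
            aa=np.radians(np.linspace(lo,hi,150)); X=np.c_[v[0]+r*np.cos(aa),v[1]+r*np.sin(aa),np.full(150,z)]; h=proj(P,X)
            n=np.gradient(h,axis=0); n=np.c_[n[:,1],-n[:,0]]/np.linalg.norm(n,axis=1)[:,None]
            gg=np.max([np.abs(map_coordinates(G[...,c,0],[h[:,1],h[:,0]],order=1)*n[:,0]+map_coordinates(G[...,c,1],[h[:,1],h[:,0]],order=1)*n[:,1]) for c in range(3)],0)
            s-=np.minimum(gg,cap).mean()
        return s
    best=min((f((x0+dx,y0+dy)),x0+dx,y0+dy) for dx in np.arange(-R,R+1e-6,.001) for dy in np.arange(-R,R+1e-6,.001))
    s=minimize(f,best[1:],method="Nelder-Mead",options=dict(initial_simplex=np.array([best[1:]]*3)+[[0,0],[.001,0],[0,.001]],xatol=5e-5))
    return s.x,-s.fun
if __name__=="__main__":
    n=sys.argv[1]; zb=float(sys.argv[2])
    q=pickle.load(open(f"side{n}.pkl","rb"));p=pickle.load(open(f"top{n}.pkl","rb"))
    off=np.array([.0015,-.0016]); c=np.array([.4856,.3672])
    # direction to side camera from tin
    for nm,P,off,A in (("side",q,np.array([.0015,-.0016]),(-170,5)),("top",p,np.array([-.0009,.0015]),(-130,10))):
        C=-np.asarray(P["R"]).T@np.asarray(P["t"]); print(nm,"cam",C.round(2))
        print(" lid bottom",(arcfit(P,*(c+off),[(.1035,zb,*A)])[0]-off).round(4)," lid both",(arcfit(P,*(c+off),[(.1035,zb,*A),(.103,zb+.012,*A)])[0]-off).round(4))
        x=arcfit(P,*(c+off),[(.1035,zb,*A)])[0]
        print(" tin outer",(arcfit(P,*(c+off),[(.098,.0,*A)])[0]-off).round(4),(arcfit(P,*(c+off),[(.098,.057,*A)])[0]-off).round(4))
        l,t=(180,115) if nm=="side" else (155,140)
        v=cv2.resize(P["image"][t:t+150,l:l+200],None,fx=4,fy=4,interpolation=cv2.INTER_CUBIC)
        for X,k in ((x,[[(.1035,zb)]]),(c+off,[[(.098,0)],[(.098,.057)]])):
            for h in hulls(P,*X,k): cv2.polylines(v,[np.round((h-[l,t]+.375)*4).astype(int)],True,(255,0,255),1)
        cv2.imwrite(f"pics/lf{nm}{n}.png",v)
E
python3 lidfit.py 11 .1015
```

```text
side cam [ 0.3  -0.62  0.81]
 lid bottom [0.4857 0.3677]  lid both [0.4853 0.3687]
 tin outer [0.4872 0.3669] [0.4871 0.3702]
top cam [0.35 0.18 1.06]
 lid bottom [0.4812 0.3619]  lid both [0.4805 0.3613]
 tin outer [0.488  0.3648] [0.4827 0.3601]
```

View pics/lfside11.png

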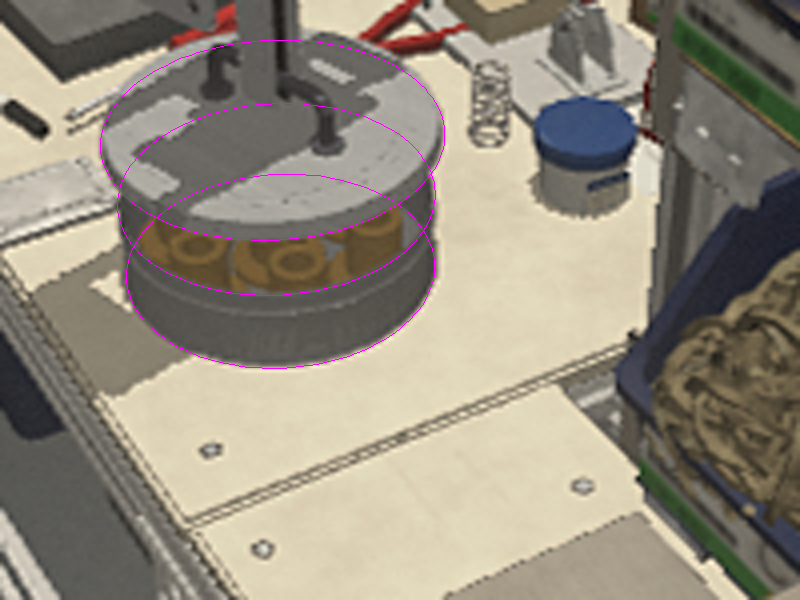

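View pics/lftop11.png

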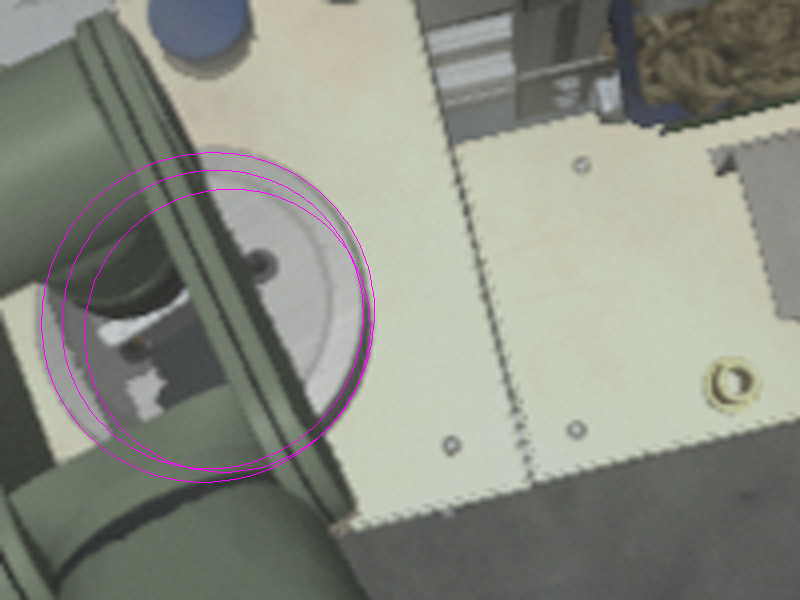

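```bash
python3 plan.py .4862,.3672,.097,125,4,e .4862,.3672,.092,125,1 .4862,.3672,.092,125,2
```

```text
[{"offset":[-0.0001,0.0001,0.0071],"angular":[0,0,-0.0]},{"offset":[-0.0001,0.0002,0.0119],"angular":[0,0,-0.0]},{"offset":[-0.0001,0.0001,0.0119],"angular":[0,0,-0.0]},{"offset":[0.0,0.0001,0.0071],"angular":[0,0,-0.0]},{"offset":[0.0,0.0,0.005],"angular":[0,0,-0.0]},{"offset":[0.0,0.0,0.0],"angular":[0,0,-0.0]},{"offset":[0.0,0.0,0.0],"angular":[0,0,-0.0]}]
end [0.4861 0.3672 0.092 ] 124.97
```

Call:
send_rows --steps '[{"offset": [-0.0001,0.0001,0.0071],"angular": [0,0,0]},{"offset": [-0.0001,0.0002,0.0119],"angular": [0,0,0]},{"offset": [-0.0001,0.0001,0.0119],"angular": [0,0,0]},{"offset": [0.0,0.0001,0.0071],"angular": [0,0,0]},{"offset": [0.0,0.0,0.005],"angular": [0,0,0]},{"offset": [0.0,0.0,0.0],"angular": [0,0,0]},{"offset": [0.0,0.0,0.0],"angular": [0,0,0]}]'

```text
t: 27.08
tcp_pos: [0.4868, 0.3673, 0.0929]
eef_rot: [180.0, 0.0, 125.0]
contact_force: [-0.0, 0.7, -3.2]
grip_width: 0.095
```

```bash
python3 snap.py 12; python3 lidfit.py 12 .0585
```

```text
27.075 [0.4868 0.3673 0.0929] [179.95   0.   124.98] [-0.   0.7 -3.2] [-0.08 -0.01  0.  ] 8.9
side cam [ 0.3  -0.62  0.81]
 lid bottom [0.487  0.3699]  lid both [0.4874 0.3713]
 tin outer [0.4873 0.3663] [0.4947 0.3784]
top cam [0.35 0.18 1.06]
 lid bottom [0.4851 0.3647]  lid both [0.4839 0.3639]
 tin outer [0.4879 0.3641] [0.4918 0.3626]
```

View pics/side12.png

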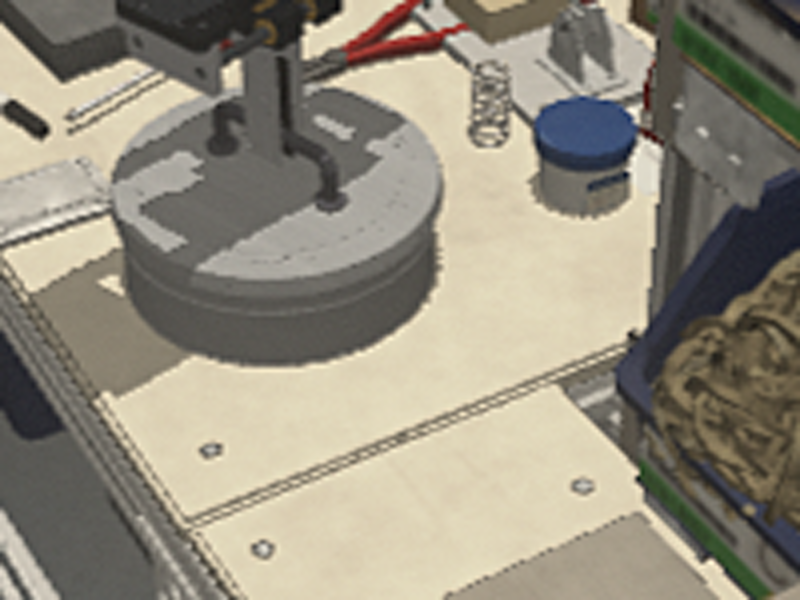

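View pics/lfside12.png

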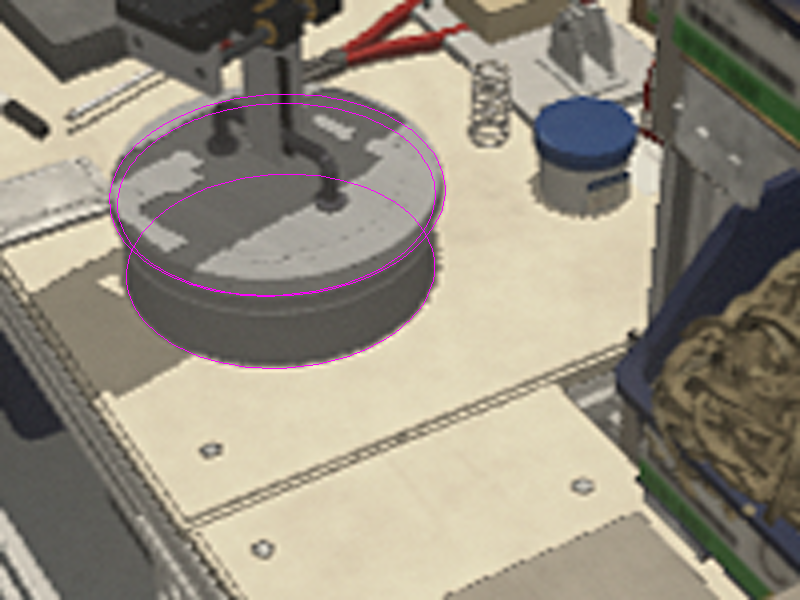

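Call:
send_rows --steps '[{"offset": [0.0,0.0,0.002],"angular": [0,0,0]},{"offset": [0.0,0.0,0.002],"angular": [0,0,0]},{"offset": [0.0,0.0,0.002],"angular": [0,0,0]},{"offset": [0.0,0.0,0.0],"angular": [0,0,0]}]'

```text
t: 27.68
tcp_pos: [0.4862, 0.3669, 0.0861]
eef_rot: [-180.0, -0.0, 125.0]
contact_force: [0.1, 0.1, -4.3]
grip_width: 0.096
```

Call:
send_rows --steps '[{"offset": [0.0,0.0,0.002],"angular": [0,0,0]},{"offset": [0.0,0.0,0.002],"angular": [0,0,0]},{"offset": [0.0,0.0,0.0015],"angular": [0,0,0]},{"offset": [0.0,0.0,0.0015],"angular": [0,0,0]},{"offset": [0.0,0.0,0.0],"angular": [0,0,0]},{"offset": [0.0,0.0,0.0],"angular": [0,0,0]}]'

```text
t: 28.42
tcp_pos: [0.4864, 0.3671, 0.0812]
eef_rot: [-180.0, 0.0, 125.0]
contact_force: [-3.8, -2.1, 5.6]
grip_width: 0.094
```

```bash
python3 snap.py 13
```

```text
28.425 [0.4864 0.3671 0.0812] [-1.7999e+02  1.0000e-02  1.2498e+02] [-3.8 -2.1  5.6] [-0.48  0.66  0.02] 8.8
```

View pics/side13.png

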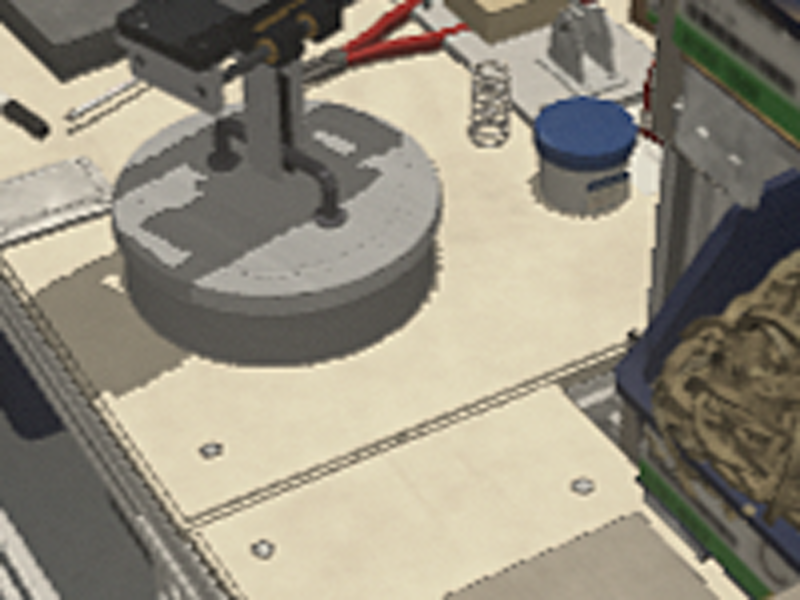

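Call:
send_rows --steps '[{"offset": [0,0,0],"angular": [0,0,0]},{"offset": [0,0,0],"angular": [0,0,0]},{"offset": [0,0,0],"angular": [0,0,0]},{"offset": [0,0,-0.015],"angular": [0,0,0]},{"offset": [0,0,-0.03],"angular": [0,0,0]},{"offset": [0,0,-0.03],"angular": [0,0,0]},{"offset": [0,0,-0.03],"angular": [0,0,0]},{"offset": [0,0,-0.015],"angular": [0,0,0]}]' --jaw 130

```text
t: 29.52
tcp_pos: [0.4877, 0.3678, 0.2027]
eef_rot: [179.7, 0.0, 125.0]
contact_force: [0.0, 0.9, 1.2]
grip_width: 0.491
```

```bash
echo '[0.4861,0.3672,0.199,124.974]'>cmd.json; python3 plan.py .38,.06,.2,125,8,e
```

```text
[{"offset":[-0.0139,-0.0192,-0.0001],"angular":[0,0,-0.0]},{"offset":[-0.022,-0.0302,-0.0001],"angular":[0,0,-0.0]},{"offset":[-0.0281,-0.0388,-0.0001],"angular":[0,0,-0.0]},{"offset":[-0.0315,-0.0433,-0.0002],"angular":[0,0,-0.0]},{"offset":[-0.0314,-0.0434,-0.0002],"angular":[0,0,-0.0]},{"offset":[-0.0281,-0.0387,-0.0001],"angular":[0,0,-0.0]},{"offset":[-0.022,-0.0303,-0.0001],"angular":[0,0,-0.0]},{"offset":[-0.0139,-0.0191,-0.0001],"angular":[0,0,-0.0]}]
end [0.38 0.06 0.2 ] 124.97
```

```bash
python3 snap.py 14
```

```text
29.525 [0.4877 0.3678 0.2027] [1.7973e+02 3.0000e-02 1.2497e+02] [0.  0.9 1.2] [-0.04  0.    0.01] 46.1
```

View pics/side14.png

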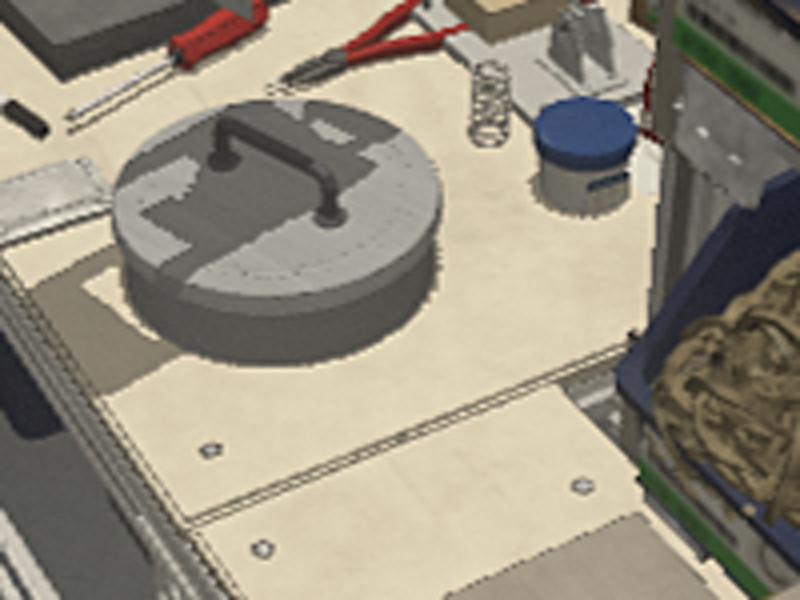

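Call:
send_rows --steps '[{"offset": [-0.0139,-0.0192,0],"angular": [0,0,0]},{"offset": [-0.022,-0.0302,0],"angular": [0,0,0]},{"offset": [-0.0281,-0.0388,0],"angular": [0,0,0]},{"offset": [-0.0315,-0.0433,0],"angular": [0,0,0]},{"offset": [-0.0314,-0.0434,0],"angular": [0,0,0]},{"offset": [-0.0281,-0.0387,0],"angular": [0,0,0]},{"offset": [-0.022,-0.0303,0],"angular": [0,0,0]},{"offset": [-0.0139,-0.0191,0],"angular": [0,0,0]}]'

```text
t: 30.62
tcp_pos: [0.3787, 0.0586, 0.1981]
eef_rot: [-179.9, -0.1, 124.9]
contact_force: [0.2, 0.3, 0.5]
grip_width: 0.488
```

```bash
python3 snap.py 15
python3 - <<'E'
import pickle; from lidfit import *
q=pickle.load(open("side14.pkl","rb"));p=pickle.load(open("top15.pkl","rb"))
for z in (.047,.05,.053,.057): print(z,arcfit(q,.4877,.3656,[(.1035,z,-170,5)]),)
for P,off in ((q,np.array([.0015,-.0016])),(p,np.array([-.0009,.0015]))):
    print("top face",(fitc(P,*(np.array([.4856,.3672])+off),[(.1035,.059,1)],R=.006)[0]-off).round(4),"tin base",(arcfit(P,*(np.array([.4856,.3672])+off),[(.098,0,-170,5)])[0]-off).round(4))
E
```

```text
30.625 [0.3787 0.0586 0.1981] [-1.7988e+02 -8.0000e-02  1.2489e+02] [0.2 0.3 0.5] [-0.09  0.07 -0.06] 45.9
0.047 (array([0.487394  , 0.36614536]), np.float64(12.669107253918144))
0.05 (array([0.48643083, 0.36273369]), np.float64(12.725481419693658))
0.053 (array([0.48906947, 0.37677865]), np.float64(21.211075881749537))
0.057 (array([0.48821991, 0.37212096]), np.float64(20.872064582450662))
top face [0.4866 0.3664] tin base [0.4864 0.3656]
top face [0.4832 0.3642] tin base [0.4832 0.3643]
```

View pics/top15.png

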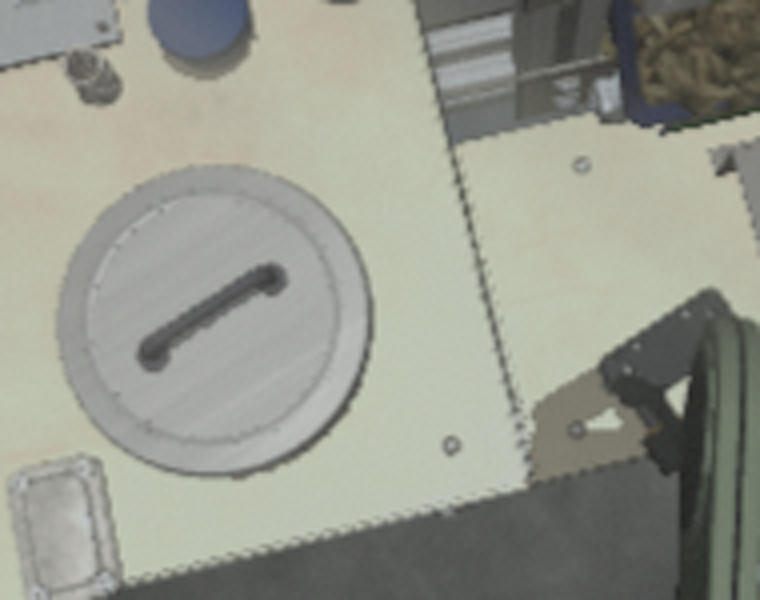

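Run:
```python
import pickle; from h import *
q=pickle.load(open("side14.pkl","rb")); l,t,S=200,130,6
v=cv2.resize(q["image"][t:t+90,l:l+105],None,fx=S,fy=S,interpolation=cv2.INTER_CUBIC)
v=cv2.convertScaleAbs(v,alpha=1.6); w=v.copy()
c=np.array([.4864,.3668])+[.0015,-.0016]
for r,z,col in ((.1035,.0595,(255,0,255)),(.1035,.047,(0,255,0)),(.098,0,(0,255,255))):
    h=proj(q,circ(*c,r,z)); cv2.polylines(w,[np.round((h-[l,t]+.5-.5/S)*S).astype(int)],True,col,1)
cv2.imwrite("pics/z14.png",np.vstack([w])); cv2.imwrite("pics/z14b.png",v)
```

```text
(no output)
```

View pics/z14.png

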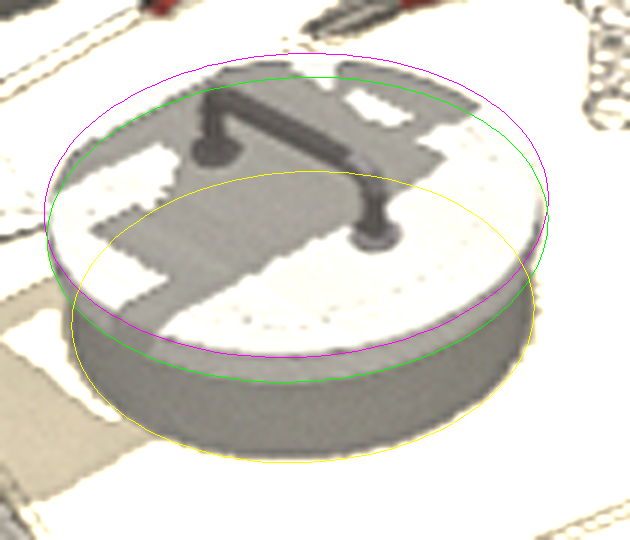

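View pics/z14b.png

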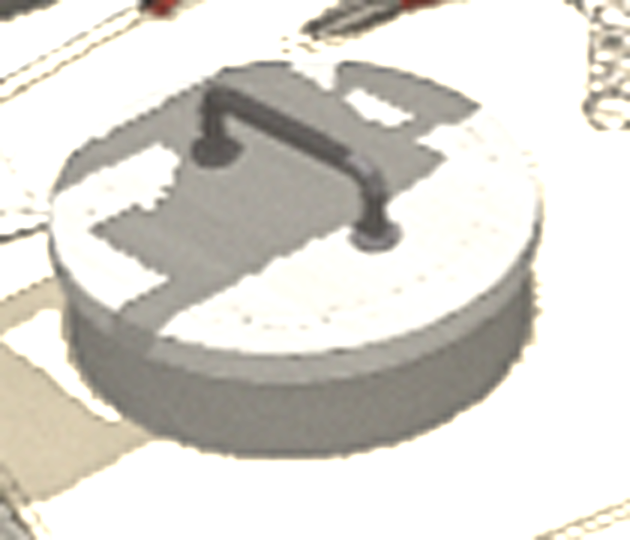

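```bash
python3 -c "
from workcell import *
print(job_done())"
```

```text
the job is handed in; nothing more can be done
None
```

The job is done and handed in at about 31 s of the 72 s. All seven bushes are in the tin, one in the middle and six round it, and the lid is on.

**What I did**
- I moved the bush that stood out of line into its place next to the row.
- I then set the two bench bushes in the last two gaps and put the lid on by its handle, pressing down about 10 N before letting go.

**What went wrong:** On my first approach to the front bench bush, the open fingers straddled the tin's wall. Closing them dragged the loose tin about 2 cm towards that bush and pulled the two together. I opened the gripper, lifted clear and measured everything again. The bushes inside moved with the tin and stayed in pattern, and contact forces read under 10 N.

**Last checks**
- **Bushes:** the pictures before the lid went on show all seven flat, with centres within about 1–2 mm of the pattern.
- **Lid:** the outline expected for a lid fully home matches the front and sides of the skirt in the side picture, all level.
- **Gripper height:** it read about 81 mm on pressing down, against 80.5 mm expected for a lid fully home.

**Checks that disagreed**
- The two cameras differed from each other by 2–4 mm. I corrected for that using the first bush I gripped.
- The lid's back edge in the side picture lies slightly inside the drawn outline. I took that as the lid tapering, not tilting.
- There was a sideways force of about 4 N while pressing, so the skirt may have been touching the wall.

The other parts on the bench were not touched.

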